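# Stamp the top card in the card box with the self-inking stamp

## Task

Stamp the top order card: lift the loose lid off the card box by its knob and set it down gently, knob up, on the free counter. Then take the self-inking stamp by its cap, stand it upright in the middle of the frame printed on the top card, square with the frame, and press the cap down to its stop, gently, at about 12 N and never hard; print nowhere else and leave the other things where they are. Finish while still holding the stamp pressed down in the frame.

Things in the scene. Friction and masses are not known exactly. Their poses are not given: they have to be found in the camera images.
- card_box: Open plywood box, fixed to the counter, 88 x 118 mm (its x, y), 40 mm high, walls 6 mm, brass label holder on its -x face. Full of cards up to 26 mm above the counter. Origin: centre of its underside; z up. But for things listed, the counter is free from x 0.36 to 0.60 and y -0.03 to 0.45 m; box and stamp stand there some 0.3 m apart along y, either one on the left, with room for the lid between.
- frame (a point): Centre of the dark rectangular frame printed on the top card in the box, on the card's face, 26 mm above the counter and 14 mm from the middle of the box to its +y side. Outside size of the frame 46 mm along its x, 62 mm along its y (the same axes as the box); z up. The card is fixed in the box.
- lid: Loose plywood lid of the box, 110 g (varies by a quarter), 92 x 122 mm (its x, y), 7 mm thick, with a locating board 71 x 101 x 5 mm below it that sits inside the rim with 2.5 mm of play, and a turned wooden knob in the middle of its top. Origin: centre of the underside of the locating board, which stands 35 mm above the counter while the lid is on the box and 0 when it lies knob up on the counter; z up.
- knob (a point): Grip point of the lid's knob, on its axis, 26 mm above the lid's origin and 14 mm above the lid's upper face. The knob is round, 17 mm across at its foot and 22 mm across in its upper part (from 8 to 23 mm above the lid's upper face), 24 mm high.
- stamp: Loose self-inking stamp, black body with red cap, 60 g (varies by a quarter), standing upright on the counter. Origin: centre of its foot; z up to the cap. Foot 46 x 30 mm (its x, y), height 80 mm. The cap, 50 mm along x and 31 mm along y, is the top 16 mm (64 to 80 mm above the foot) and is gripped across its 31 mm (along y); below it a neck of 32 x 24 mm leads down into the body, two side posts 24 mm wide along y.
- stamp_foot (a point): Centre of the underside of the stamp's foot (the stamp's origin).
- stamp_cap_top (a point): Centre of the top face of the stamp's cap; moves down with the cap. 80 mm above the foot when the cap is up.
- stamp_cap (a joint): How far the stamp's cap is pressed down into the body, m: 0 up (as it starts), 0.014 at the stop. A return spring pushes it up: 4.5 N are needed to start it, 10.8 N at the stop, 0.45 N more per mm. It stays up when the stamp is carried by its cap.
- bell: Counter bell, white dome on a black ring, 83 mm across, 59 mm high, not part of the job. Origin: centre of its underside.
- washi_a: Roll of plain blue paper tape, 46 mm across, 15 mm high, lying flat, not part of the job. Origin: centre of its underside.
- washi_b: Roll of green striped paper tape, 46 mm across, 15 mm high, lying flat, not part of the job. Origin: centre of its underside.
- eraser: Eraser in a paper sleeve, 46 x 37 x 12 mm, not part of the job. Origin: centre of its underside.

How it is judged:
By the outcome, as a careful person would: the job done as asked, in the order asked, and still so for the second after the job is handed in, while the arm keeps its last pose, push and grip.
It also fails if it takes over 69 s, if anything falls off the work surface, if the arm or the gripper's body presses on something with over 40 N, if the wrist force passes 120 N, or if a joint passes its speed limit or range.

## Robot

A 7-joint arm with a two-finger parallel gripper is mounted at the origin on a cart in front of the work surface, level with it; the furniture and walls round the work are solid. World frame = base frame: x ahead of the robot, y to its left, z up, the work surface at z = 0. Lengths are in m, angles in rad, forces in N, time in s.
With the tool pointing down it reaches from about 0.375 to 0.925 m from the base axis. Payload 3.1 kg.
Tool frame: the origin (TCP) lies midway between the tips of the shut fingers; the grasp point (between the pads) lies 19 mm behind it (grasp_offset is the y of the grasp point in the tool frame, in m); y points along the fingers, x is the direction in which the jaws open and shut, and the axes are right-handed (so a half turn about y gives the same grasp; the last joint's range is limited). The gripper opens to 85 mm and grips with 20 to 120 N. Pads are 22 mm wide; open, the fingers measure 114 mm over their backs; the gripper's body (76 mm by 85 mm) begins 54 mm behind the grasp point. The pads swing forward as they close: fully open they stand 13 mm farther back than shut.
Start: joints at [-1.335, 0.383, 0.044, 1.598, -0.018, 1.161, -0.05], TCP at [0.213, 0.614, 0.231] pointing down, gripper open.
Joint ranges: [-2.61, 2.61], [-0.41, 2.15], [-1.48, 1.57], [0, 2.5], [-1.57, 4.71], [0.05, 1.97], [-2.85, 2.85]. Speed limits (rad/s): [2.79, 2.79, 3.14, 3.14, 3.14, 3.14, 3.14].

## Interface

Orientations are given as a unit quaternion [x, y, z, w].
In Python, from bench import * gives the robot as it stands. The module is installed in compiled form; this text tells all that it offers.
- The arm moves only by the shell command python3 -m pendant 'ROWS' [FORCE]. ROWS is JSON, a list of rows, each an object of numbers: "x", "y", "z": the shift along the tool's x, y, z in cm; "rx", "ry", "rz": the turn, a rotation vector about the tool's x, y, z in rad; "hand": the gripper's target within -1 to 1 (shut at 1, half-way at 0, fully open at -1). In form: [{"x": .., "y": .., "z": .., "rx": .., "ry": .., "rz": .., "hand": ..}, ...]. A call has 1 to 10 rows; each row shifts and turns the pose as measured when the row begins, along the tool's axes as they then stand; what a row does not reach is not made up. A row lasts 1/12 s, in which the tool goes at most 41.7 mm and 7.16 degrees, less where a joint would pass 70% of its speed; a pose out of reach is approached as far as the arm can. A call is refused whole if a number of a shift passes 4.17 or a number of a turn 0.125, either way. A call with a gripper value outside its range is refused whole. The fingers move at their own pace and stop on an object; FORCE is the grip in N (left out, the last holds). Time passes only in rows, so rows that do not move let the fingers close. It gives the time, the measured TCP pose, the force and the opening at its end, in the units of the state.
- state(): the state, without advancing time (a new reading comes with each control period).
- snapshot(name): name is "scene" or "top" or "wrist"; returns the picture (384x512x3 uint8, red, green, blue); there is no depth.
- camera_model(name): a dict with "fx", "fy", "cx", "cy" (pixels), "cam_to_world" (4x4, takes a point from camera to world coordinates). Camera axes: x right, y up, looking along -z (the intrinsics and any distortion apply to the point x, -y, -z); pixel columns grow to the right and rows downward; lengths in m; the calibration is good to about 2 mm. A picture is of the moment at which its call begins: read the wrist's pose just before it. camera_model takes no time and is no camera call; for the wrist camera it gives the pose at the moment of the call.
- hand_in(): hands the job in, once; it reports no verdict.
Trained networks look in the newest picture that a camera, given by its name, has taken for a name from the list of things; names that differ only in an ending like _2 or _b are one class to them, and where a whole thing is asked for, a point or a joint stands for the part that bears it (a point fixed in the world has none). Each returns a list of dicts, best first, with "conf" (0 to 1); they miss things now and then, are a little off and sometimes report something else, mostly with a low value. They report only what shows in the picture. A call takes as long as a camera call.
- find_in(camera, name): "bbox" ([left, top, right, bottom] in pixels, round what is visible of it).
- landmark_of(camera, name): "pixel" ([column, row] in pixels: a listed point, or the origin of a listed thing).
The state is a dict: "time_s": time; "joint_positions": joint angles; "joint_vel": joint speeds; "effort": joint torques, N m; "ee_pos": TCP position; "orientation": TCP orientation; "wrist_force": force on the tool from outside, world axes, zero at the start; "wrist_torque": the same for the moment, N m; "gripper_width": opening from 0.0 (shut) to 1.0 (fully open).
Only numpy, scipy, OpenCV 4.12 (cv2) and the standard library are available. Lean on these libraries where they do the work, as an engineer would, in place of code of your own. Each camera call takes 0.05 s, during which the arm holds its last target.

## Working session

There is one attempt and no reset: what is moved stays moved. The work goes in short steps, Python scripts to look and compute and a shell command to move; the robot and the scene stay as the last step left them, time stands still between calls to the robot, and variables do not carry over. Pictures are saved under pics/ and viewed, and the job is handed in when it is done.

```bash
mkdir -p pics
cat > h.py <<'E'
from bench import *
import numpy as np, cv2
from scipy.spatial.transform import Rotation as R
def save(cam,name):
    im=snapshot(cam); cv2.imwrite(f'pics/{name}.png',im[:,:,::-1]); return im
def ray(m,p,z):
    T=np.array(m['cam_to_world']); d=np.array([(p[0]-m['cx'])/m['fx'],-(p[1]-m['cy'])/m['fy'],-1])
    d=T[:3,:3]@d; o=T[:3,3]; return o+d*(z-o[2])/d[2]
def proj(m,P):
    T=np.array(m['cam_to_world']); c=T[:3,:3].T@(np.array(P)-T[:3,3]); return np.array([m['cx']+m['fx']*c[0]/-c[2], m['cy']-m['fy']*c[1]/-c[2]])
E
python3 - <<'E'
from h import *
s=state(); print({k:np.round(v,3) for k,v in s.items()})
print(R.from_quat(s['orientation']).as_matrix().round(3))
for c in ['scene','top','wrist']:
    m=camera_model(c); print(c,{k:np.round(v,3).tolist() for k,v in m.items()})
    save(c,c+'0')
for c in ['scene','top']:
  for n,z in [('card_box',0),('knob',.061),('lid',.035),('stamp_foot',0),('stamp_cap_top',.08),('bell',0),('washi_a',0),('eraser',0)]:
    m=camera_model(c)
    for d in landmark_of(c,n)[:2]: print(c,n,round(d['conf'],2),np.round(d['pixel'],1),ray(m,d['pixel'],z).round(4))
E
```

```text
{'time_s': np.float64(0.0), 'joint_positions': array([-1.335,  0.384,  0.044,  1.6  , -0.018,  1.161, -0.05 ]), 'joint_vel': array([ 0.001, -0.001,  0.   ,  0.002,  0.   ,  0.002, -0.   ]), 'effort': array([ 0.0000e+00, -4.3346e+01,  1.0240e+00, -2.4951e+01,  1.1000e-02,
        1.1000e-02,  0.0000e+00]), 'ee_pos': array([0.213, 0.613, 0.23 ]), 'orientation': array([ 0.577,  0.409, -0.411, -0.576]), 'wrist_force': array([-0.237,  0.401,  0.223]), 'wrist_torque': array([-0.015, -0.009,  0.035]), 'gripper_width': np.float64(0.997)}
[[ 0.328 -0.001 -0.945]
 [ 0.945 -0.003  0.328]
 [-0.003 -1.    -0.   ]]
scene {'fx': 476.356, 'fy': 476.356, 'cx': 256.304, 'cy': 193.898, 'cam_to_world': [[0.606, 0.605, -0.517, -0.013], [-0.796, 0.451, -0.405, -0.273], [-0.012, 0.656, 0.755, 0.888], [0.0, 0.0, 0.0, 1.0]]}
top {'fx': 369.392, 'fy': 369.392, 'cx': 252.557, 'cy': 188.78, 'cam_to_world': [[0.018, 0.993, -0.119, 0.417], [-1.0, 0.018, 0.003, 0.164], [0.005, 0.119, 0.993, 0.934], [0.0, 0.0, 0.0, 1.0]]}
wrist {'fx': 300.662, 'fy': 300.662, 'cx': 255.798, 'cy': 188.121, 'cam_to_world': [[0.328, -0
[... 685 characters left out ...]
shi_a 0.72 [262.9 173.6] [0.6596 0.2314 0.    ]
scene eraser 0.72 [334.4 213.2] [0.6572 0.0173 0.    ]
top card_box 0.28 [291.7 181.1] [0.5509 0.0618 0.    ]
top knob 0.79 [291.1 186.6] [0.5289 0.0698 0.061 ]
top lid 0.63 [289.2 184.2] [0.5381 0.0717 0.035 ]
top stamp_foot 0.82 [180.  192.9] [0.5154 0.3456 0.    ]
top stamp_cap_top 0.77 [174.6 185. ] [0.5253 0.3434 0.08  ]
top stamp_cap_top 0.67 [290.8 183.5] [0.5338 0.0726 0.08  ]
top bell 0.84 [345.6 236.3] [ 0.4134 -0.0744  0.    ]
top bell 0.69 [171.3 185.6] [0.5337 0.3685 0.    ]
top washi_a 0.6 [204.9 142.7] [0.647  0.2867 0.    ]
top washi_a 0.46 [227.2 141.1] [0.6523 0.2292 0.    ]
top eraser 0.45 [304.4 142.1] [0.6535 0.0294 0.    ]
```

View pics/top0.png

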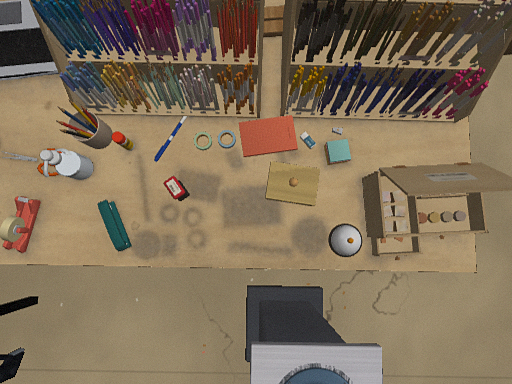

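View pics/scene0.png

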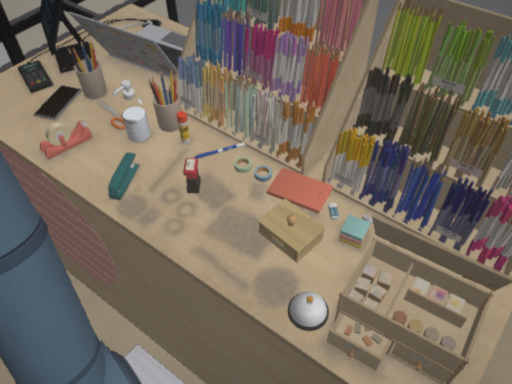

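View pics/wrist0.png

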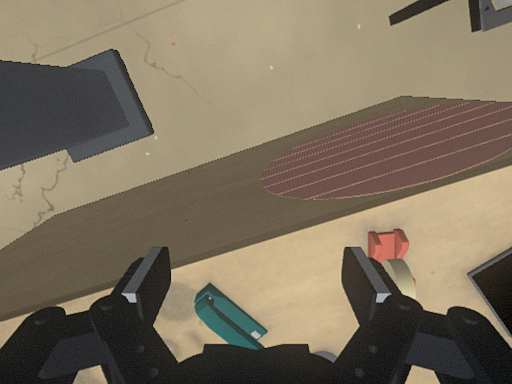

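Top view: the lidded box is at about (292,183), the stamp at (176,187), and the counter between them is free. Next: measure yaw from the top picture.

Run:
```python
from h import *
im=cv2.imread('pics/top0.png'); 
a=cv2.resize(im[150:215,150:330],None,fx=4.4,fy=4.4,interpolation=cv2.INTER_CUBIC); cv2.imwrite('pics/topcrop.png',a)
m=camera_model('top')
# rectified at z=.047 lid and z=.08 cap, 0.5mm px
def rect(z,cx,cy,h):
    src=[(cx+sx*h,cy+sy*h,z) for sx,sy in [(1,1),(1,-1),(-1,-1),(-1,1)]]
    P=np.float32([proj(m,p) for p in src]); N=int(2*h/0.0005)
    return cv2.warpPerspective(im,cv2.getPerspectiveTransform(P,np.float32([(0,0),(N,0),(N,N),(0,N)])),(N,N),flags=cv2.INTER_CUBIC)
L=rect(.047,.535,.07,.1); cv2.imwrite('pics/L.png',L)
S=rect(.08,.522,.344,.06); cv2.imwrite('pics/S.png',cv2.resize(S,None,fx=2,fy=2))
hsv=cv2.cvtColor(S,cv2.COLOR_BGR2HSV); mk=(((hsv[...,0]<10)|(hsv[...,0]>170))&(hsv[...,1]>150)&(hsv[...,2]>90)).astype(np.uint8)
c=max(cv2.findContours(mk,0,2)[0],key=cv2.contourArea); print(cv2.minAreaRect(c))
```

```text
((118.79763793945312, 123.12168884277344), (99.24345397949219, 62.443695068359375), 54.582942962646484)
```

View pics/L.png

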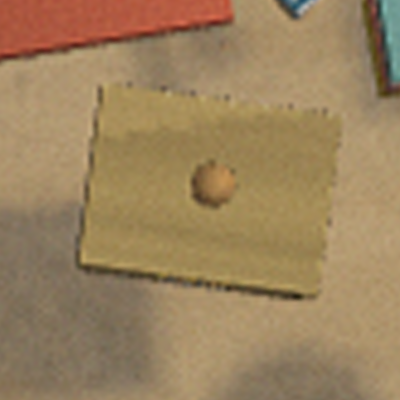

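View pics/S.png

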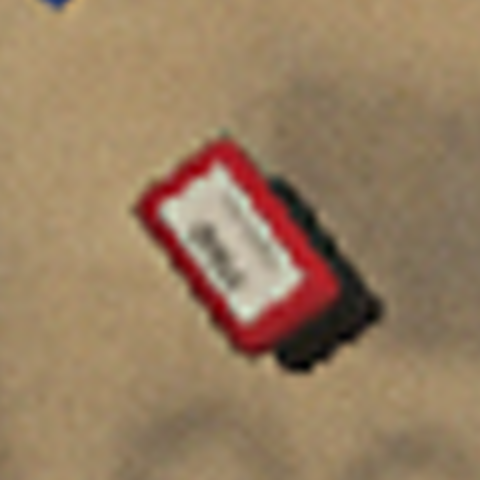

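View pics/topcrop.png

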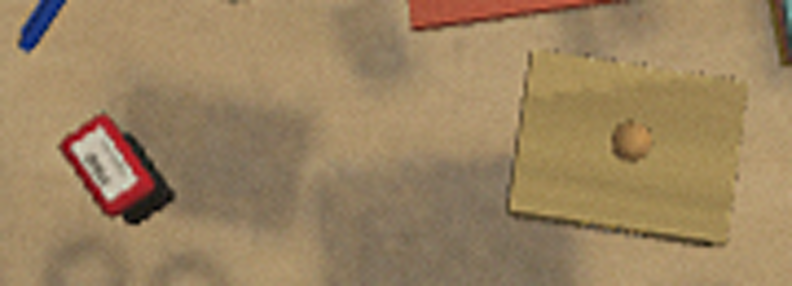

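Lid: centre (0.540, 0.065), yaw about -7°. Stamp cap: (0.520, 0.345), long axis at 35°. I'll turn the tool first so its x and z axes match world x and y, then travel.

```bash
cat > rep.py <<'E'
import sys; from h import *
def rep():
    s=state(); M=R.from_quat(s['orientation']).as_matrix()
    print('t',round(float(s['time_s']),2),'p',np.round(s['ee_pos'],4),'yaw',round(float(np.degrees(np.arctan2(M[1,0],M[0,0]))),2),'tool y',M[:,1].round(3),'w',round(float(s['gripper_width']),3),'F',np.round(s['wrist_force'],2),'T',np.round(s['wrist_torque'],2)); return s,M
def to(x,y,z):
    s,M=rep(); print('shift cm',(100*M.T@(np.array([x,y,z])-s['ee_pos'])).round(2))
if __name__=='__main__':
    a=list(map(float,sys.argv[1:]))
    to(*a) if a else rep()
E
python3 -m pendant '[{"ry":0.124},{"ry":0.124},{"ry":0.124},{"ry":0.124},{"ry":0.124},{"ry":0.124},{"ry":0.124},{"ry":0.124},{"ry":0.124},{"ry":0.124}]'; python3 rep.py 0.50 0.12 0.24
```

```text
t 0.95 p [0.2129 0.6141 0.2313] yaw 70.88 tool y [-0.  0. -1.] w 1.002 F [0.08 0.15 0.9 ] T [0.01 0.01 0.01]
shift cm [-37.28  -0.87 -43.31]invalid input
```

```bash
python3 -m pendant '[{"x":0,"y":0,"z":0,"rx":0,"ry":0.124,"rz":0,"hand":-1}]'; python3 rep.py 0.50 0.12 0.24
```

```text
time_s: 1.03
ee_pos: [0.213, 0.6141, 0.2313]
orientation: [-0.601, -0.373, 0.373, 0.601]
wrist_force: [-0.6, 0.6, -0.3]
gripper_width: 0.999
t 1.03 p [0.213  0.6141 0.2313] yaw 63.66 tool y [-0.  0. -1.] w 0.999 F [-0.64  0.61 -0.27] T [-0.04 -0.03 -0.04]
shift cm [-31.55  -0.88 -47.64]
```

```bash
python3 -m pendant '[{"x":0,"y":0,"z":0,"rx":0,"ry":0.1234,"rz":0,"hand":-1},{"x":0,"y":0,"z":0,"rx":0,"ry":0.1234,"rz":0,"hand":-1},{"x":0,"y":0,"z":0,"rx":0,"ry":0.1234,"rz":0,"hand":-1},{"x":0,"y":0,"z":0,"rx":0,"ry":0.1234,"rz":0,"hand":-1},{"x":0,"y":0,"z":0,"rx":0,"ry":0.1234,"rz":0,"hand":-1},{"x":0,"y":0,"z":0,"rx":0,"ry":0.1234,"rz":0,"hand":-1},{"x":0,"y":0,"z":0,"rx":0,"ry":0.1234,"rz":0,"hand":-1},{"x":0,"y":0,"z":0,"rx":0,"ry":0.1234,"rz":0,"hand":-1},{"x":0,"y":0,"z":0,"rx":0,"ry":0.1234,"rz":0,"hand":-1}]'; python3 rep.py 0.50 0.08 0.24
```

```text
time_s: 1.78
ee_pos: [0.2128, 0.6142, 0.2315]
orientation: [-0.707, 0.007, -0.006, 0.707]
wrist_force: [-0.6, 0.2, 0.2]
gripper_width: 0.997
t 1.78 p [0.2128 0.6142 0.2315] yaw -1.03 tool y [-0.001  0.001 -1.   ] w 0.997 F [-0.59  0.17  0.16] T [-0.05 -0.02 -0.01]
shift cm [ 29.68  -0.91 -52.89]
```

```bash
python3 -m pendant '[{"x":2,"y":0,"z":-3.5,"rx":0,"ry":-0.018,"rz":0,"hand":-1},{"x":2,"y":0,"z":-3.5,"rx":0,"ry":0,"rz":0,"hand":-1},{"x":2,"y":0,"z":-3.5,"rx":0,"ry":0,"rz":0,"hand":-1},{"x":2,"y":0,"z":-3.5,"rx":0,"ry":0,"rz":0,"hand":-1},{"x":2,"y":0,"z":-3.5,"rx":0,"ry":0,"rz":0,"hand":-1},{"x":2,"y":0,"z":-3.5,"rx":0,"ry":0,"rz":0,"hand":-1},{"x":2,"y":0,"z":-3.5,"rx":0,"ry":0,"rz":0,"hand":-1},{"x":2,"y":0,"z":-3.5,"rx":0,"ry":0,"rz":0,"hand":-1},{"x":2,"y":0,"z":-3.5,"rx":0,"ry":0,"rz":0,"hand":-1},{"x":2,"y":0,"z":-3.5,"rx":0,"ry":0,"rz":0,"hand":-1}]'; python3 rep.py 0.54 0.065 0.22
```

```text
time_s: 2.62
ee_pos: [0.4105, 0.2661, 0.2288]
orientation: [-0.703, -0.008, 0.009, 0.712]
wrist_force: [1.1, 0.3, 0.1]
gripper_width: 1.001
t 2.62 p [0.4105 0.2661 0.2288] yaw 1.36 tool y [-0.003  0.013 -1.   ] w 1.001 F [1.11 0.27 0.12] T [-0.02 -0.03 -0.04]
shift cm [ 12.47   0.59 -20.42]
```

```bash
python3 -m pendant '[{"x":2.0,"y":0.2,"z":-3.5,"rx":0,"ry":0.02,"rz":0,"hand":-1},{"x":2.4,"y":0.2,"z":-3.4,"rx":0,"ry":0,"rz":0,"hand":-1},{"x":2.4,"y":0.2,"z":-3.4,"rx":0,"ry":0,"rz":0,"hand":-1},{"x":2.4,"y":0.2,"z":-3.4,"rx":0,"ry":0,"rz":0,"hand":-1},{"x":2.0,"y":0.2,"z":-3,"rx":0,"ry":0,"rz":0,"hand":-1},{"x":1.4,"y":0,"z":-2.2,"rx":0,"ry":0,"rz":0,"hand":-1},{"x":0,"y":0,"z":0,"rx":0,"ry":0,"rz":0,"hand":-1}]'
cat > look.py <<'E'
from rep import *
n=sys.argv[1]
rep()
m=camera_model('wrist'); save('wrist',n)
for a in sys.argv[2:]:
    k,z=a.split(',')
    for d in landmark_of('wrist',k)[:2]: print(k,round(d['conf'],2),np.round(d['pixel'],1),ray(m,d['pixel'],float(z)).round(4))
np.save('pics/'+n+'.npy',m,allow_pickle=True)
E
python3 look.py w1 knob,.061 lid,.035; python3 rep.py .54 .065 .2
```

```text
time_s: 3.2
ee_pos: [0.5433, 0.0624, 0.2199]
orientation: [-0.702, 0.001, -0.007, 0.712]
wrist_force: [-0.1, -1.2, -0.2]
gripper_width: 1.0
t 3.2 p [0.5433 0.0624 0.2199] yaw -0.61 tool y [ 0.008  0.015 -1.   ] w 1.0 F [-0.14 -1.19 -0.17] T [ 0.01  0.   -0.  ]
knob 0.9 [249.8 172.2] [0.5391 0.0624 0.061 ]
lid 0.63 [252.5 165. ] [0.5418 0.0639 0.035 ]
t 3.35 p [0.5402 0.0701 0.2191] yaw -0.08 tool y [ 0.004  0.019 -1.   ] w 0.999 F [-0.32  0.1  -0.4 ] T [ 0.01 -0.06 -0.  ]
shift cm [-0.03  1.9  -0.55]
```

View pics/w1.png

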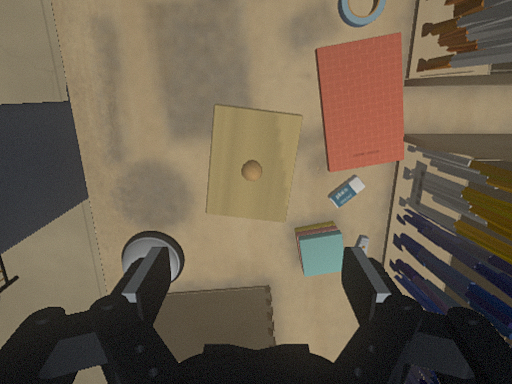

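Knob is at pixel (251,171) and the lid lies square. I'll look again at rest, then go down.

```bash
python3 look.py w2 knob,.061 lid,.035
python3 - <<'E'
from h import *
m=np.load('pics/w2.npy',allow_pickle=True).item(); im=cv2.imread('pics/w2.png')
print('lid',[tuple(np.round(proj(m,(.54,.065,.047)),1))])
cv2.imwrite('pics/w2c.png',cv2.resize(im[80:250,180:330],None,fx=4,fy=3.5))
E
python3 rep.py .54 .065 .1
```

```text
t 3.35 p [0.5402 0.0701 0.2191] yaw -0.08 tool y [ 0.004  0.019 -1.   ] w 0.999 F [-0.32  0.1  -0.4 ] T [ 0.01 -0.06 -0.  ]
knob 0.9 [254.2 175.4] [0.5399 0.0676 0.061 ]
lid 0.84 [252.6 172.3] [0.538  0.0642 0.035 ]
lid [(np.float64(254.3), np.float64(174.3))]
t 3.5 p [0.5395 0.0725 0.2189] yaw 0.2 tool y [ 0.004  0.02  -1.   ] w 0.997 F [ 0.62 -0.07  0.02] T [-0.02  0.02  0.02]
shift cm [-0.   11.87 -0.99]
```

View pics/w2c.png

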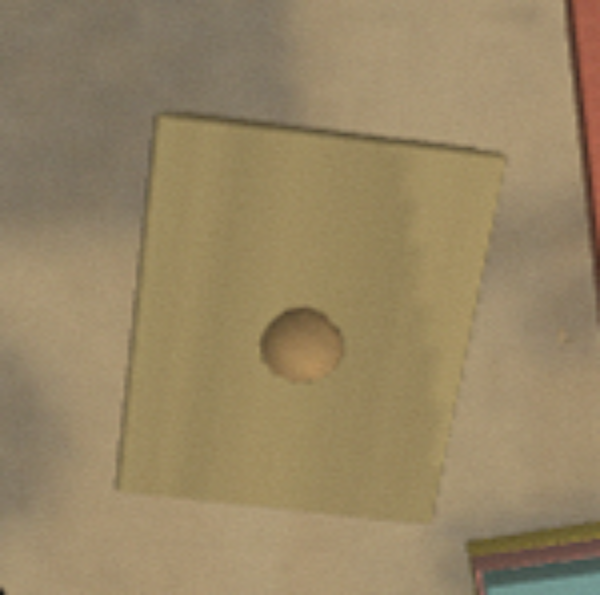

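```bash
python3 - <<'E'
from h import *
m=np.load('pics/w2.npy',allow_pickle=True).item()
c=[ray(m,p,.047) for p in [(219.3,112.9),(306.2,124.3),(288.2,229.1),(209.5,220)]]
print(np.round(c,4),np.mean(c,0)); print('knob',ray(m,(255.5,178.6),.061))
E
python3 -m pendant '[{"x":0,"y":2.5,"z":-0.2,"rx":-0.02,"ry":0,"rz":0.004,"hand":-1},{"x":0,"y":2.5,"z":-0.2,"rx":0,"ry":0,"rz":0,"hand":-1},{"x":0,"y":2,"z":-0.1,"rx":0,"ry":0,"rz":0,"hand":-1},{"x":0,"y":1,"z":0,"rx":0,"ry":0,"rz":0,"hand":-1},{"x":0,"y":0,"z":0,"rx":0,"ry":0,"rz":0,"hand":-1}]'; python3 look.py w3 knob,.061 lid,.035;python3 rep.py .54 .066 .1
```

```text
[[ 5.044e-01  1.301e-01  4.700e-02]
 [ 5.939e-01  1.184e-01  4.700e-02]
 [ 5.788e-01 -5.000e-04  4.700e-02]
 [ 4.886e-01  1.120e-02  4.700e-02]] [0.54142967 0.06478161 0.047     ]
knob [0.54122494 0.06408415 0.061     ]
time_s: 3.92
ee_pos: [0.5393, 0.0798, 0.1384]
orientation: [-0.705, -0.009, 0.006, 0.71]
wrist_force: [-0.7, -0.2, 0.9]
gripper_width: 1.003
t 3.92 p [0.5393 0.0798 0.1384] yaw 1.25 tool y [ 0.004  0.007 -1.   ] w 1.003 F [-0.68 -0.19  0.88] T [0.01 0.06 0.  ]
knob 0.9 [255.2 216.3] [0.5402 0.0642 0.061 ]
lid 0.69 [256.9 201.9] [0.5417 0.0666 0.035 ]
t 4.07 p [0.5419 0.0793 0.1412] yaw 1.17 tool y [ 0.009  0.008 -1.   ] w 1.0 F [ 0.47 -0.96 -0.04] T [-0.03  0.01  0.03]
shift cm [-0.25  4.11 -1.36]
```

View pics/w3.png

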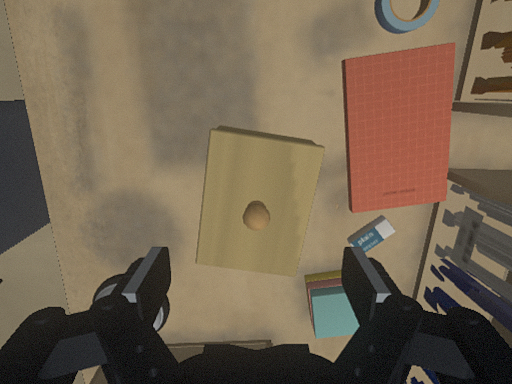

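```bash
python3 -m pendant '[{"x":0,"y":1.5,"z":-0.5,"rx":-0.008,"ry":0.02,"rz":0.008,"hand":-1},{"x":0,"y":1.5,"z":-0.5,"rx":0,"ry":0,"rz":0,"hand":-1},{"x":0,"y":1.5,"z":-0.4,"rx":0,"ry":0,"rz":0,"hand":-1},{"x":0,"y":0,"z":0,"rx":0,"ry":0,"rz":0,"hand":-0.3},{"x":0,"y":0,"z":0,"rx":0,"ry":0,"rz":0,"hand":-0.3}]' 30; python3 rep.py .541 .0645 .05
```

```text
time_s: 4.48
ee_pos: [0.5502, 0.0679, 0.1038]
orientation: [-0.705, -0.007, -0.006, 0.709]
wrist_force: [1.2, -0.2, 0.7]
gripper_width: 0.748
t 4.48 p [0.5502 0.0679 0.1038] yaw 0.11 tool y [ 0.018  0.006 -1.   ] w 0.748 F [ 1.2  -0.25  0.67] T [-0.05  0.01  0.04]
shift cm [-1.02  5.36 -0.37]
```

```bash
python3 -m pendant '[{"x":-0.9,"y":1,"z":-0.3,"rx":-0.006,"ry":0,"rz":0.018,"hand":-0.3},{"x":0,"y":0,"z":0,"rx":0,"ry":0,"rz":0,"hand":-0.3},{"x":0,"y":0,"z":0,"rx":0,"ry":0,"rz":0,"hand":-0.3}]'; python3 rep.py .541 .0645 .05
```

```text
time_s: 4.73
ee_pos: [0.5435, 0.0657, 0.0966]
orientation: [-0.706, -0.002, -0.001, 0.708]
wrist_force: [0.8, -0.9, -0.9]
gripper_width: 0.653
t 4.73 p [0.5435 0.0657 0.0966] yaw 0.13 tool y [ 0.004  0.002 -1.   ] w 0.653 F [ 0.83 -0.88 -0.86] T [ 0.08  0.02 -0.03]
shift cm [-0.27  4.66 -0.13]
```

```bash
python3 -m pendant '[{"x":-0.25,"y":1.2,"z":-0.1,"rx":0,"ry":0,"rz":0.003,"hand":-0.3},{"x":0,"y":1.2,"z":0,"rx":0,"ry":0,"rz":0,"hand":-0.3},{"x":0,"y":1,"z":0,"rx":0,"ry":0,"rz":0,"hand":-0.3},{"x":0,"y":0,"z":0,"rx":0,"ry":0,"rz":0,"hand":-0.3},{"x":0,"y":0,"z":0,"rx":0,"ry":0,"rz":0,"hand":-0.3}]'; python3 rep.py .541 .0645 .051
```

```text
time_s: 5.15
ee_pos: [0.5414, 0.0658, 0.06]
orientation: [-0.706, -0.002, 0.0, 0.708]
wrist_force: [0.5, 0.1, 0.6]
gripper_width: 0.653
t 5.15 p [0.5414 0.0658 0.06  ] yaw 0.2 tool y [ 0.002  0.003 -1.   ] w 0.653 F [0.53 0.05 0.58] T [-0.01 -0.06 -0.04]
shift cm [-0.04  0.9  -0.13]
```

```bash
python3 -m pendant '[{"x":0,"y":0.75,"z":-0.1,"rx":0,"ry":0,"rz":0,"hand":-0.3},{"x":0,"y":0,"z":0,"rx":0,"ry":0,"rz":0,"hand":-0.3},{"x":0,"y":0,"z":0,"rx":0,"ry":0,"rz":0,"hand":-0.3}]'; python3 look.py w4 knob,.061;python3 rep.py .541 .0645 .05
```

```text
time_s: 5.4
ee_pos: [0.541, 0.0645, 0.0509]
orientation: [-0.706, -0.002, 0.001, 0.708]
wrist_force: [-0.1, -0.6, 0.3]
gripper_width: 0.651
t 5.4 p [0.541  0.0645 0.0509] yaw 0.2 tool y [ 0.001  0.003 -1.   ] w 0.651 F [-0.07 -0.6   0.26] T [-0.04  0.01 -0.  ]
knob 0.9 [253.5 256.3] [0.5407 0.0652 0.061 ]
t 5.5 p [0.5408 0.0645 0.0511] yaw 0.21 tool y [ 0.001  0.003 -1.   ] w 0.651 F [ 0.11 -0.61  0.6 ] T [-0.03  0.02  0.02]
shift cm [ 0.02  0.11 -0.  ]
```

View pics/w4.png

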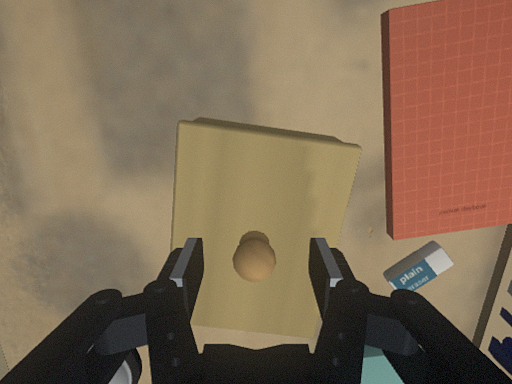

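The knob at (254,258) is midway between the fingers, so I'm closing.

```bash
python3 -m pendant '[{"x":0,"y":0,"z":0,"rx":0,"ry":0,"rz":0,"hand":1},{"x":0,"y":0,"z":0,"rx":0,"ry":0,"rz":0,"hand":1},{"x":0,"y":0,"z":0,"rx":0,"ry":0,"rz":0,"hand":1},{"x":0,"y":0,"z":0,"rx":0,"ry":0,"rz":0,"hand":1},{"x":0,"y":0,"z":0,"rx":0,"ry":0,"rz":0,"hand":1},{"x":0,"y":0,"z":0,"rx":0,"ry":0,"rz":0,"hand":1},{"x":0,"y":0,"z":0,"rx":0,"ry":0,"rz":0,"hand":1},{"x":0,"y":0,"z":0,"rx":0,"ry":0,"rz":0,"hand":1}]' 40; python3 rep.py
```

```text
time_s: 6.17
ee_pos: [0.5413, 0.0648, 0.0521]
orientation: [-0.706, -0.002, 0.0, 0.708]
wrist_force: [-0.4, -0.4, -0.8]
gripper_width: 0.233
t 6.17 p [0.5413 0.0648 0.0521] yaw 0.22 tool y [ 0.002  0.004 -1.   ] w 0.233 F [-0.39 -0.39 -0.83] T [-0.02 -0.04 -0.02]
```

```bash
python3 -m pendant '[{"x":0,"y":-0.6,"z":0,"rx":0,"ry":0,"rz":0,"hand":1},{"x":0,"y":-0.8,"z":0,"rx":0,"ry":0,"rz":0,"hand":1},{"x":0,"y":-1.2,"z":0,"rx":0,"ry":0,"rz":0,"hand":1},{"x":0,"y":-1.5,"z":0,"rx":0,"ry":0,"rz":0,"hand":1},{"x":0,"y":-1.5,"z":0,"rx":0,"ry":0,"rz":0,"hand":1},{"x":0,"y":-1,"z":0,"rx":0,"ry":0,"rz":0,"hand":1},{"x":0,"y":0,"z":0,"rx":0,"ry":0,"rz":0,"hand":1}]'; python3 rep.py .45 .205 .1; python3 look.py w5 lid,.1
```

```text
time_s: 6.75
ee_pos: [0.541, 0.0639, 0.1246]
orientation: [-0.706, -0.002, 0.0, 0.708]
wrist_force: [0.9, -0.1, -1.0]
gripper_width: 0.232
t 6.75 p [0.541  0.0639 0.1246] yaw 0.14 tool y [ 0.002  0.004 -1.   ] w 0.232 F [ 0.87 -0.11 -0.98] T [-0.03 -0.02 -0.02]
shift cm [-9.07  2.49 14.13]
t 6.75 p [0.541  0.0639 0.1246] yaw 0.14 tool y [ 0.002  0.004 -1.   ] w 0.232 F [ 0.87 -0.11 -0.98] T [-0.03 -0.02 -0.02]
lid 0.93 [254.6 232.3] [0.5411 0.0605 0.1   ]
```

View pics/w5.png

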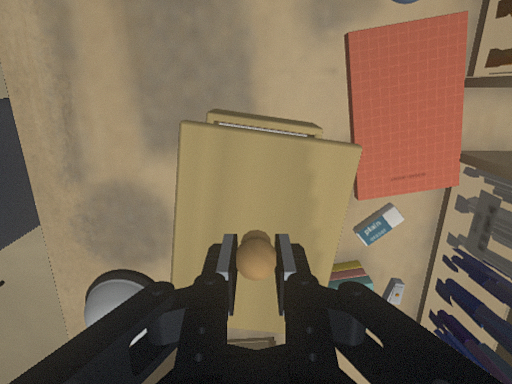

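The lid is off and level in the jaws, with the box's inside showing behind it. I'm carrying it to (0.45, 0.205).

```bash
python3 -m pendant '[{"x":-0.8,"y":0,"z":1.2,"rx":0,"ry":0,"rz":0,"hand":1},{"x":-1.5,"y":0,"z":2.3,"rx":0,"ry":0,"rz":0,"hand":1},{"x":-1.5,"y":0,"z":2.3,"rx":0,"ry":0,"rz":0,"hand":1},{"x":-1.5,"y":0,"z":2.3,"rx":0,"ry":0,"rz":0,"hand":1},{"x":-1.5,"y":0,"z":2.3,"rx":0,"ry":0,"rz":0,"hand":1},{"x":-1,"y":0,"z":1.6,"rx":0,"ry":0,"rz":0,"hand":1},{"x":-0.5,"y":0,"z":0.8,"rx":0,"ry":0,"rz":0,"hand":1},{"x":0,"y":0,"z":0,"rx":0,"ry":0,"rz":0,"hand":1}]'; python3 rep.py .45 .205 .03
```

```text
time_s: 7.52
ee_pos: [0.449, 0.1924, 0.1171]
orientation: [0.709, -0.004, -0.002, -0.705]
wrist_force: [-0.3, 0.2, -1.4]
gripper_width: 0.235
t 7.52 p [0.449  0.1924 0.1171] yaw -0.18 tool y [-0.009 -0.005 -1.   ] w 0.235 F [-0.29  0.16 -1.37] T [-0.05  0.01  0.01]
shift cm [0.17 8.71 1.3 ]
```

```bash
python3 -m pendant '[{"x":0.1,"y":1.5,"z":0.5,"rx":0.005,"ry":0,"rz":-0.009,"hand":1},{"x":0,"y":1.8,"z":0.4,"rx":0,"ry":0,"rz":0,"hand":1},{"x":0,"y":1.8,"z":0,"rx":0,"ry":0,"rz":0,"hand":1},{"x":0,"y":1.4,"z":0,"rx":0,"ry":0,"rz":0,"hand":1},{"x":0,"y":0.7,"z":0,"rx":0,"ry":0,"rz":0,"hand":1},{"x":0,"y":0,"z":0,"rx":0,"ry":0,"rz":0,"hand":1},{"x":0,"y":0,"z":0,"rx":0,"ry":0,"rz":0,"hand":1}]'; python3 rep.py .45 .205 .017
```

```text
time_s: 8.1
ee_pos: [0.4502, 0.1978, 0.04]
orientation: [0.709, -0.002, 0.001, -0.705]
wrist_force: [0.1, -0.8, -1.0]
gripper_width: 0.231
t 8.1 p [0.4502 0.1978 0.04  ] yaw -0.21 tool y [-0.001 -0.005 -1.   ] w 0.231 F [ 0.05 -0.77 -0.98] T [0.03 0.02 0.06]
shift cm [-0.02  2.3   0.73]
```

```bash
python3 -m pendant '[{"x":0,"y":0.9,"z":0,"rx":0.008,"ry":0,"rz":0,"hand":1},{"x":0,"y":0.6,"z":0,"rx":0,"ry":0,"rz":0,"hand":1},{"x":0,"y":0,"z":0,"rx":0,"ry":0,"rz":0,"hand":1},{"x":0,"y":0,"z":0,"rx":0,"ry":0,"rz":0,"hand":1}]'; python3 rep.py .45 .205 .017
```

```text
time_s: 8.43
ee_pos: [0.4525, 0.1971, 0.0254]
orientation: [-0.705, 0.001, -0.003, 0.709]
wrist_force: [0.4, -0.6, -1.3]
gripper_width: 0.229
t 8.43 p [0.4525 0.1971 0.0254] yaw -0.35 tool y [ 0.002  0.006 -1.   ] w 0.229 F [ 0.39 -0.62 -1.33] T [-0.02  0.04 -0.05]
shift cm [-0.25  0.84  0.78]
```

```bash
python3 -m pendant '[{"x":0,"y":0.4,"z":0,"rx":0,"ry":0,"rz":0,"hand":1},{"x":0,"y":0.2,"z":0,"rx":0,"ry":0,"rz":0,"hand":1},{"x":0,"y":0,"z":0,"rx":0,"ry":0,"rz":0,"hand":1}]'; python3 rep.py .45 .205 .017; python3 -m pendant '[{"x":0,"y":0.15,"z":0,"rx":0,"ry":0,"rz":0,"hand":1},{"x":0,"y":0,"z":0,"rx":0,"ry":0,"rz":0,"hand":1}]'; python3 rep.py
```

```text
time_s: 8.68
ee_pos: [0.4534, 0.1977, 0.0198]
orientation: [-0.705, 0.001, -0.004, 0.71]
wrist_force: [0.2, -0.3, -0.8]
gripper_width: 0.231
t 8.68 p [0.4534 0.1977 0.0198] yaw -0.35 tool y [ 0.004  0.007 -1.   ] w 0.231 F [ 0.23 -0.33 -0.76] T [0.01 0.02 0.02]
shift cm [-0.34  0.28  0.73]
time_s: 8.85
ee_pos: [0.4535, 0.198, 0.0183]
orientation: [-0.704, 0.0, -0.004, 0.71]
wrist_force: [0.6, -0.5, -1.2]
gripper_width: 0.23
t 8.85 p [0.4535 0.198  0.0183] yaw -0.33 tool y [ 0.004  0.008 -1.   ] w 0.23 F [ 0.64 -0.45 -1.22] T [-0.03  0.03 -0.01]
```

```bash
for i in 1 2; do python3 -m pendant '[{"x":0,"y":0.1,"z":0,"rx":0,"ry":0,"rz":0,"hand":1},{"x":0,"y":0,"z":0,"rx":0,"ry":0,"rz":0,"hand":1}]' >/dev/null; python3 rep.py; done
```

```text
t 9.02 p [0.4537 0.1983 0.0174] yaw -0.31 tool y [ 0.005  0.008 -1.   ] w 0.236 F [ 0.   -0.04 -1.61] T [-0.   -0.01  0.02]
t 9.18 p [0.4541 0.1985 0.0172] yaw -0.31 tool y [ 0.005  0.009 -1.   ] w 0.232 F [ 1.02 -0.43 -0.24] T [-0.03  0.    0.01]
```

```bash
python3 -m pendant '[{"x":0,"y":0.1,"z":0,"rx":0,"ry":0,"rz":0,"hand":1},{"x":0,"y":0,"z":0,"rx":0,"ry":0,"rz":0,"hand":1}]' >/dev/null; python3 rep.py; python3 -m pendant '[{"x":0,"y":0.1,"z":0,"rx":0,"ry":0,"rz":0,"hand":1},{"x":0,"y":0,"z":0,"rx":0,"ry":0,"rz":0,"hand":1}]' >/dev/null; python3 rep.py
```

```text
t 9.35 p [0.4545 0.1986 0.0172] yaw -0.32 tool y [ 0.004  0.009 -1.   ] w 0.23 F [-1.2  -0.92 -0.53] T [-0.05  0.03 -0.  ]
t 9.52 p [0.4548 0.1987 0.0172] yaw -0.34 tool y [ 0.004  0.01  -1.   ] w 0.231 F [-0.04 -0.72 -1.16] T [-0.07  0.05  0.01]
```

Contact came at TCP height 17.2 mm, where 17.1 was expected. I'm opening the jaws.

```bash
python3 -m pendant '[{"x":0,"y":0,"z":0,"rx":0,"ry":0,"rz":0,"hand":-0.3},{"x":0,"y":0,"z":0,"rx":0,"ry":0,"rz":0,"hand":-0.3},{"x":0,"y":0,"z":0,"rx":0,"ry":0,"rz":0,"hand":-0.3},{"x":0,"y":0,"z":0,"rx":0,"ry":0,"rz":0,"hand":-0.3},{"x":0,"y":0,"z":0,"rx":0,"ry":0,"rz":0,"hand":-0.3},{"x":0,"y":0,"z":0,"rx":0,"ry":0,"rz":0,"hand":-0.3}]' >/dev/null; python3 rep.py; python3 -m pendant '[{"x":0,"y":-1.0,"z":0,"rx":0,"ry":0,"rz":0,"hand":-0.3},{"x":0,"y":-2.5,"z":0,"rx":0,"ry":0,"rz":0,"hand":-0.3},{"x":0,"y":-3,"z":0,"rx":0,"ry":0,"rz":0,"hand":-0.3},{"x":0,"y":-3,"z":0,"rx":0,"ry":0,"rz":0,"hand":-0.3},{"x":0,"y":-3,"z":0,"rx":0,"ry":0,"rz":0,"hand":-0.3},{"x":0,"y":-3,"z":0,"rx":0,"ry":0,"rz":0,"hand":-0.3},{"x":0,"y":-1,"z":0,"rx":0,"ry":0,"rz":0,"hand":-0.3},{"x":0,"y":0,"z":0,"rx":0,"ry":0,"rz":0,"hand":-0.3}]' >/dev/null; python3 look.py w6
python3 - <<'E'
from h import *
save('top','top1'); im=cv2.imread('pics/top1.png'); cv2.imwrite('pics/top1c.png',cv2.resize(im[130:260,140:360],None,fx=3.6,fy=3.6,interpolation=cv2.INTER_CUBIC))
E
python3 rep.py .52 .344 .2
```

```text
t 10.02 p [0.4553 0.1991 0.0166] yaw -0.32 tool y [ 0.006  0.01  -1.   ] w 0.647 F [-0.14 -0.18  0.52] T [-0.04 -0.01 -0.01]
t 10.68 p [0.4529 0.1951 0.1909] yaw -0.49 tool y [ 0.001  0.007 -1.   ] w 0.65 F [ 0.25  0.62 -0.47] T [-0.03 -0.03  0.02]
t 10.78 p [0.4519 0.1946 0.1886] yaw -0.49 tool y [-0.001  0.005 -1.   ] w 0.653 F [ 0.25 -0.37  0.25] T [-0.02  0.03  0.01]
shift cm [ 6.68 -1.08 15.01]
```

View pics/top1c.png

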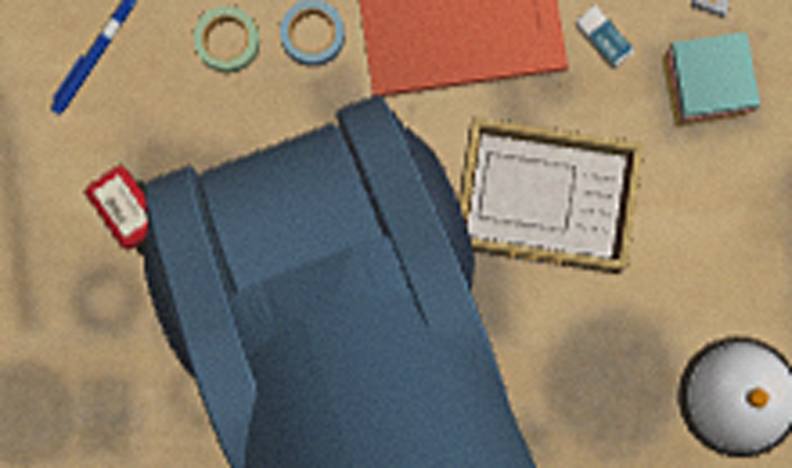

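View pics/w6.png

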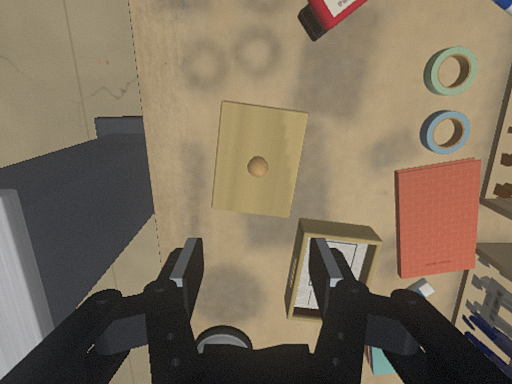

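The lid lies knob up on the counter at pixel (258,165). The frame is on the box's left side (world +y). Going over the stamp.

```bash
python3 -m pendant '[{"x":1.3,"y":0,"z":2.8,"rx":0,"ry":0,"rz":0,"hand":-0.3},{"x":1.3,"y":0,"z":2.8,"rx":0,"ry":0,"rz":0,"hand":-0.3},{"x":1.3,"y":0,"z":2.8,"rx":0,"ry":0,"rz":0,"hand":-0.3},{"x":1.3,"y":0,"z":2.8,"rx":0,"ry":0,"rz":0,"hand":-0.3},{"x":1.2,"y":0,"z":2.6,"rx":0,"ry":0,"rz":0,"hand":-0.3},{"x":0.5,"y":0,"z":1,"rx":0,"ry":0,"rz":0,"hand":-0.3}]' >/dev/null;  python3 -m pendant '[{"x":0,"y":0,"z":0,"rx":0,"ry":0.118,"rz":0,"hand":-0.3},{"x":0,"y":0,"z":0,"rx":0,"ry":0.118,"rz":0,"hand":-0.3},{"x":0,"y":0,"z":0,"rx":0,"ry":0.118,"rz":0,"hand":-0.3},{"x":0,"y":0,"z":0,"rx":0,"ry":0.118,"rz":0,"hand":-0.3},{"x":0,"y":0,"z":0,"rx":0,"ry":0.118,"rz":0,"hand":-0.3},{"x":0,"y":0,"z":0,"rx":0,"ry":0.118,"rz":0,"hand":-0.3},{"x":0,"y":0,"z":0,"rx":0,"ry":0.118,"rz":0,"hand":-0.3},{"x":0,"y":0,"z":0,"rx":0,"ry":0.118,"rz":0,"hand":-0.3},{"x":0,"y":0,"z":0,"rx":0,"ry":0,"rz":0,"hand":-0.3},{"x":0,"y":0,"z":0,"rx":0,"ry":0,"rz":0,"hand":-0.3}]' >/dev/null
python3 - <<'E'
from h import *
m=camera_model('top')
c=[ray(m,(140+p[0]/3.6,130+p[1]/3.6),.026) for p in [(488,152),(577,166),(568,232),(478,215)]]
print('frame top',np.round(c,4),np.mean(c,0))
E
python3 look.py w7 stamp_cap_top,.08; python3 rep.py .5204 .3446 .1
```

```text
frame top [[0.5688 0.105  0.026 ]
 [0.5601 0.0433 0.026 ]
 [0.5141 0.0494 0.026 ]
 [0.5248 0.1114 0.026 ]] [0.54195081 0.07726217 0.026     ]
t 12.12 p [0.5057 0.3277 0.1547] yaw -57.7 tool y [-0.05  -0.038 -0.998] w 0.656 F [ 0.25  1.45 -0.19] T [ 0.03 -0.02 -0.04]
stamp_cap_top 0.57 [241.3 164.3] [0.5208 0.3486 0.08  ]
t 12.22 p [0.5058 0.3281 0.155 ] yaw -57.71 tool y [-0.05  -0.037 -0.998] w 0.651 F [ 0.26 -0.25 -0.56] T [ 0.02 -0.09  0.01]
shift cm [-0.64  5.35  2.45]
```

View pics/w7.png

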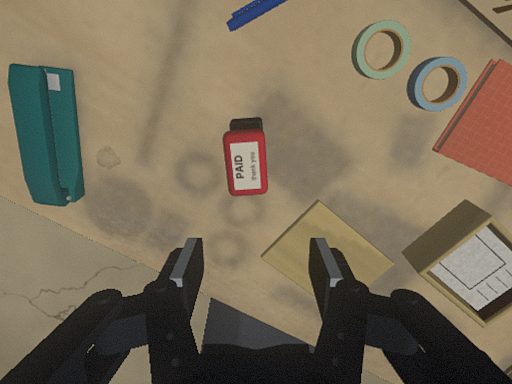

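```bash
python3 -m pendant '[{"x":-0.6,"y":0,"z":1.4,"rx":0.06,"ry":-0.05,"rz":0.005,"hand":-0.3},{"x":0,"y":0,"z":1.0,"rx":0,"ry":0,"rz":0,"hand":-0.3},{"x":0,"y":0,"z":0,"rx":0,"ry":0,"rz":0,"hand":-0.3},{"x":0,"y":0,"z":0,"rx":0,"ry":0,"rz":0,"hand":-0.3}]' >/dev/null
python3 look.py w8 stamp_cap_top,.08; python3 rep.py .5204 .3446 .1
python3 - <<'E'
from h import *
m=np.load('pics/w8.npy',allow_pickle=True).item(); im=cv2.imread('pics/w8.png')
hsv=cv2.cvtColor(im,cv2.COLOR_BGR2HSV); mk=(((hsv[...,0]<8)|(hsv[...,0]>172))&(hsv[...,1]>150)&(hsv[...,2]>60)).astype(np.uint8)
mk[:, :150]=0; mk[:, 350:]=0
c=max(cv2.findContours(mk,0,2)[0],key=cv2.contourArea); print(cv2.boundingRect(c))
cv2.imwrite('pics/w8c.png',cv2.resize(im[100:280,160:360],None,fx=3.3,fy=3.3,interpolation=cv2.INTER_CUBIC))
E
```

```text
t 12.55 p [0.5229 0.3457 0.1533] yaw -54.59 tool y [-0.004 -0.    -1.   ] w 0.649 F [-0.76 -0.6   0.5 ] T [-0.04  0.01 -0.02]
stamp_cap_top 0.93 [252.4 201.6] [0.5206 0.3466 0.08  ]
t 12.65 p [0.5232 0.3458 0.1535] yaw -54.6 tool y [-0.003  0.    -1.   ] w 0.651 F [0.   0.   0.65] T [0.02 0.01 0.01]
shift cm [-0.05  5.35 -0.28]
(235, 168, 39, 61)
```

View pics/w8c.png

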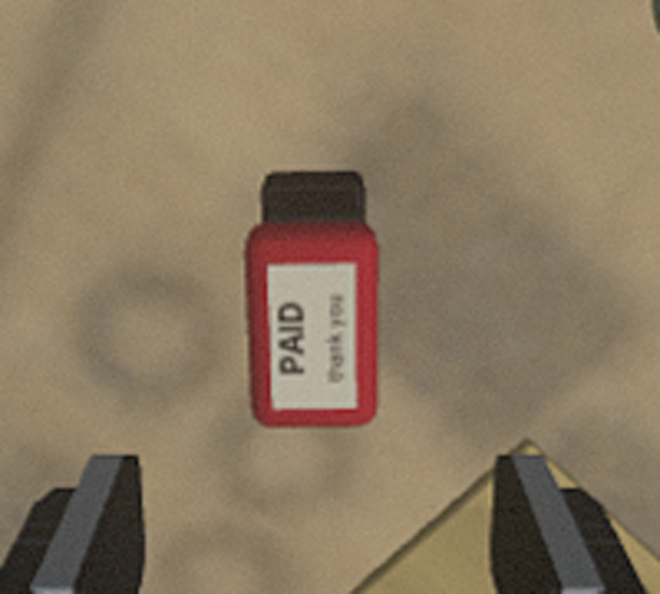

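Run:
```python
from h import *
m=np.load('pics/w8.npy',allow_pickle=True).item()
def w(p): return ray(m,(160+p[0]/3.3,100+p[1]/3.3),.08)[:2]
L=[w(p) for p in [(267,265),(356,263),(357,408),(274,408)]]
def ang(a,b): d=a-b; return np.degrees(np.arctan2(d[1],d[0]))
print('label',np.mean(L,0),ang(L[0],L[3]),ang(L[1],L[2]),ang(L[1],L[0]),ang(L[2],L[3]))
C=[w(p) for p in [(248,250),(379,250),(377,405),(255,405)]]
print('cap', ang(C[0],C[3]),ang(C[1],C[2]), np.linalg.norm(C[0]-C[1]),np.linalg.norm(C[2]-C[3]), (C[0]+C[1]+C[2]+C[3])/4)
print('ends',w((313,222)),w((316,427)),np.linalg.norm(w((313,222))-w((316,427))), (w((313,222))+w((316,427)))/2)
```

```text
label [0.52122554 0.34455621] 37.11347633977567 36.47917579332414 -53.23099584909387 -54.54441827853226
cap 36.56368239131904 35.82305975584777 0.02973700487901057 0.02923618595942215 [0.52307352 0.34551265]
ends [0.54399034 0.36082667] [0.50268189 0.33069358] 0.051131110573769976 [0.52333612 0.34576012]
```

```bash
python3 rep.py .521 .345 .055; python3 -m pendant '[{"x":0,"y":1.5,"z":-0.2,"rx":0.002,"ry":-0.012,"rz":-0.002,"hand":-0.3},{"x":0,"y":2,"z":0,"rx":0,"ry":0,"rz":0,"hand":-0.3},{"x":0,"y":1.5,"z":0,"rx":0,"ry":0,"rz":0,"hand":-0.3},{"x":0,"y":0.5,"z":0,"rx":0,"ry":0,"rz":0,"hand":-0.3},{"x":0,"y":0,"z":0,"rx":0,"ry":0,"rz":0,"hand":-0.3},{"x":0,"y":0,"z":0,"rx":0,"ry":0,"rz":0,"hand":-0.3}]' >/dev/null
python3 look.py w9 stamp_cap_top,.08; python3 rep.py .521 .345 .055
```

```text
t 12.65 p [0.5232 0.3458 0.1535] yaw -54.6 tool y [-0.003  0.    -1.   ] w 0.651 F [0.   0.   0.65] T [0.02 0.01 0.01]
shift cm [-0.04  9.85 -0.2 ]
t 13.15 p [0.5233 0.3444 0.0978] yaw -53.97 tool y [ 0. -0. -1.] w 0.646 F [-0.08  0.09 -0.07] T [ 0.04  0.01 -0.01]
stamp_cap_top 0.71 [249.3 232.2] [0.5222 0.3473 0.08  ]
t 13.25 p [0.5237 0.3447 0.0985] yaw -53.96 tool y [ 0.001  0.001 -1.   ] w 0.651 F [0.09 0.17 0.3 ] T [0.04 0.   0.01]
shift cm [-0.19  4.35 -0.2 ]
```

View pics/w9.png

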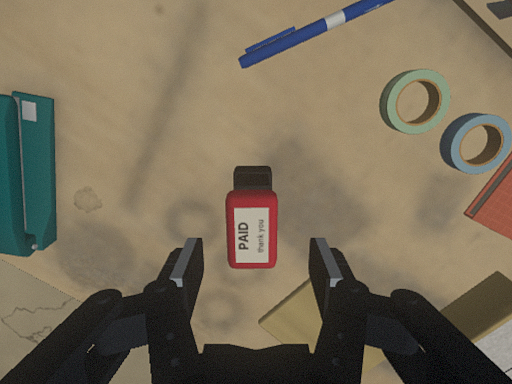

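```bash
python3 -m pendant '[{"x":-0.2,"y":1.3,"z":-0.1,"rx":0,"ry":0,"rz":0,"hand":-0.3},{"x":0,"y":1.5,"z":0,"rx":0,"ry":0,"rz":0,"hand":-0.3},{"x":0,"y":0.8,"z":0,"rx":0,"ry":0,"rz":0,"hand":-0.3},{"x":0,"y":0,"z":0,"rx":0,"ry":0,"rz":0,"hand":-0.3},{"x":0,"y":0,"z":0,"rx":0,"ry":0,"rz":0,"hand":-0.3}]' >/dev/null
python3 look.py w10 stamp_cap_top,.08; python3 rep.py .5215 .3458 .055
```

```text
t 13.67 p [0.5229 0.3472 0.0609] yaw -53.93 tool y [ 0.004  0.004 -1.   ] w 0.652 F [-1.66  0.66 -0.15] T [0.04 0.01 0.01]
stamp_cap_top 0.69 [255.  270.8] [0.5224 0.3462 0.08  ]
t 13.77 p [0.5229 0.3473 0.0613] yaw -53.93 tool y [ 0.004  0.004 -1.   ] w 0.651 F [-0.    0.05  0.41] T [ 0.02  0.05 -0.  ]
shift cm [ 0.03  0.63 -0.21]
```

View pics/w10.png

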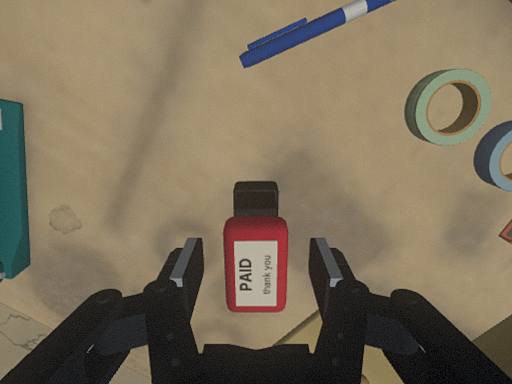

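```bash
python3 -m pendant '[{"x":0,"y":0.6,"z":-0.15,"rx":-0.005,"ry":0,"rz":0,"hand":-0.3},{"x":0,"y":0,"z":0,"rx":0,"ry":0,"rz":0,"hand":-0.3},{"x":0,"y":0,"z":0,"rx":0,"ry":0,"rz":0,"hand":0.2}]' 60 >/dev/null; python3 rep.py .5215 .3458 .055
```

```text
t 14.02 p [0.5226 0.3467 0.0558] yaw -53.94 tool y [ 0.002  0.002 -1.   ] w 0.526 F [ 0.02 -0.03  0.73] T [ 0.03  0.06 -0.02]
shift cm [ 0.    0.08 -0.14]
```

```bash
python3 -m pendant '[{"x":0,"y":0,"z":-0.1,"rx":-0.002,"ry":0,"rz":0,"hand":1},{"x":0,"y":0,"z":0,"rx":0,"ry":0,"rz":0,"hand":1},{"x":0,"y":0,"z":0,"rx":0,"ry":0,"rz":0,"hand":1},{"x":0,"y":0,"z":0,"rx":0,"ry":0,"rz":0,"hand":1},{"x":0,"y":0,"z":0,"rx":0,"ry":0,"rz":0,"hand":1},{"x":0,"y":0,"z":0,"rx":0,"ry":0,"rz":0,"hand":1}]' 60 >/dev/null; python3 look.py w11; python3 rep.py .5215 .3458 .055
```

```text
t 14.52 p [0.5221 0.3462 0.0565] yaw -53.95 tool y [ 0.001  0.001 -1.   ] w 0.349 F [-0.57 -0.17 -0.29] T [-0.03 -0.02  0.02]
t 14.57 p [0.5221 0.3463 0.0565] yaw -53.94 tool y [ 0.001  0.001 -1.   ] w 0.348 F [-0.01 -0.05 -0.2 ] T [-0.06  0.04  0.08]
shift cm [ 0.    0.15 -0.08]
```

View pics/w11.png

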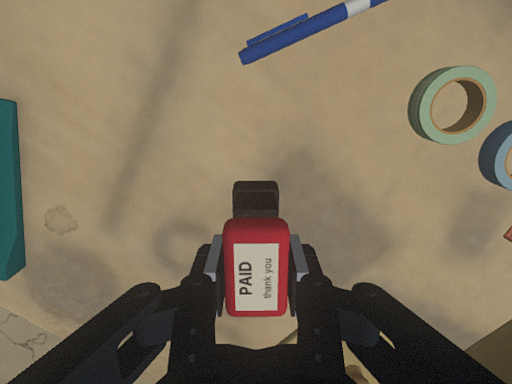

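```bash
python3 - <<'E'
from h import *
m=np.load('pics/w11.npy',allow_pickle=True).item(); s=state(); M=R.from_quat(s['orientation']).as_matrix()
for p in [(256.5,276),(236,245),(279,245),(279,309),(236,309)]:
    print(p,(M.T@(ray(m,p,.080)-s['ee_pos'])*1000).round(1))
E
python3 -m pendant '[{"x":0,"y":-0.6,"z":0,"rx":0,"ry":0,"rz":0,"hand":1},{"x":0,"y":-1.5,"z":0,"rx":0,"ry":0,"rz":0,"hand":1},{"x":0,"y":-2.5,"z":0,"rx":0,"ry":0,"rz":0,"hand":1},{"x":0,"y":-3,"z":0,"rx":0,"ry":0,"rz":0,"hand":1},{"x":0,"y":-3,"z":0,"rx":0,"ry":0,"rz":0,"hand":1},{"x":0,"y":-2,"z":0,"rx":0,"ry":0,"rz":0,"hand":1},{"x":0,"y":-1,"z":0,"rx":0,"ry":0,"rz":0,"hand":1},{"x":0,"y":0,"z":0,"rx":0,"ry":0,"rz":0,"hand":1}]' >/dev/null
python3 rep.py .543 .078 .2
```

```text
(256.5, 276) [  1.2 -23.5  -0.7]
(236, 245) [ -8.  -23.4  15.6]
(279, 245) [ 11.3 -23.4  15.6]
(279, 309) [ 12.2 -23.5 -19.5]
(236, 309) [ -8.7 -23.5 -19.5]
t 15.23 p [0.5219 0.3445 0.2035] yaw -54.08 tool y [-0.     0.001 -1.   ] w 0.351 F [ 0.12  0.11 -0.84] T [-0.02  0.02  0.03]
shift cm [ 22.82   0.33 -13.93]
```

```bash
python3 -m pendant '[{"x":0,"y":0,"z":0,"rx":0,"ry":-0.11,"rz":0,"hand":1},{"x":0,"y":0,"z":0,"rx":0,"ry":-0.11,"rz":0,"hand":1},{"x":0,"y":0,"z":0,"rx":0,"ry":-0.11,"rz":0,"hand":1},{"x":0,"y":0,"z":0,"rx":0,"ry":-0.11,"rz":0,"hand":1},{"x":0,"y":0,"z":0,"rx":0,"ry":-0.11,"rz":0,"hand":1},{"x":0,"y":0,"z":0,"rx":0,"ry":-0.11,"rz":0,"hand":1},{"x":0,"y":0,"z":0,"rx":0,"ry":-0.11,"rz":0,"hand":1},{"x":0,"y":0,"z":0,"rx":0,"ry":0,"rz":0,"hand":1}]' >/dev/null
python3 rep.py .543 .078 .2
```

```text
t 15.9 p [0.5185 0.3417 0.1989] yaw -7.89 tool y [-0.006 -0.004 -1.   ] w 0.348 F [ 0.06 -0.2  -0.41] T [-0.02 -0.02 -0.04]
shift cm [ 6.040e+00 -1.000e-02 -2.578e+01]
```

```bash
python3 -m pendant '[{"x":0.3,"y":0,"z":-1.4,"rx":0.004,"ry":0,"rz":-0.006,"hand":1},{"x":0.7,"y":0,"z":-2.8,"rx":0,"ry":0,"rz":0,"hand":1},{"x":0.7,"y":0,"z":-2.9,"rx":0,"ry":0,"rz":0,"hand":1},{"x":0.7,"y":0,"z":-2.9,"rx":0,"ry":0,"rz":0,"hand":1},{"x":0.7,"y":0,"z":-2.9,"rx":0,"ry":0,"rz":0,"hand":1},{"x":0.7,"y":0,"z":-2.9,"rx":0,"ry":0,"rz":0,"hand":1},{"x":0.7,"y":0,"z":-2.9,"rx":0,"ry":0,"rz":0,"hand":1},{"x":0.6,"y":0,"z":-2.2,"rx":0,"ry":0,"rz":0,"hand":1},{"x":0.3,"y":0,"z":-1.2,"rx":0,"ry":0,"rz":0,"hand":1},{"x":0,"y":0,"z":0,"rx":0,"ry":0,"rz":0,"hand":1}]' >/dev/null
python3 rep.py .543 .078 .2
```

```text
t 16.73 p [0.5332 0.0957 0.1924] yaw -9.46 tool y [-0.009 -0.007 -1.   ] w 0.35 F [ 0.79 -0.2  -0.37] T [-0.07 -0.04  0.02]
shift cm [ 1.25 -0.76 -1.59]
```

```bash
cat > corr.py <<'E'
from rep import *
s,M=rep(); a=list(map(float,sys.argv[1:]))
yw=np.radians(a[3]); D=np.array([[np.cos(yw),0,-np.sin(yw)],[np.sin(yw),0,np.cos(yw)],[0,-1,0]])
print('shift cm',(100*M.T@(np.array(a[:3])-s['ee_pos'])).round(2),'rot',R.from_matrix(M.T@D).as_rotvec().round(4))
E
python3 -m pendant '[{"x":1.2,"y":0,"z":-1.5,"rx":0.0084,"ry":-0.04,"rz":-0.008,"hand":1},{"x":0,"y":0,"z":0,"rx":0,"ry":0,"rz":0,"hand":1},{"x":0,"y":0,"z":0,"rx":0,"ry":0,"rz":0,"hand":1},{"x":0,"y":0,"z":0,"rx":0,"ry":0,"rz":0,"hand":1}]' >/dev/null
python3 corr.py .543 .078 .2 -7.2; python3 look.py w12 frame,.026 card_box,0 stamp_foot,.135
python3 - <<'E'
from h import *
save('top','top2'); im=cv2.imread('pics/top2.png'); cv2.imwrite('pics/top2c.png',cv2.resize(im[130:260,180:400],None,fx=3.6,fy=3.6,interpolation=cv2.INTER_CUBIC))
E
```

```text
t 17.07 p [0.5413 0.0801 0.1913] yaw -7.36 tool y [-0.001  0.002 -1.   ] w 0.351 F [-0.06 -1.08 -0.57] T [-0.03  0.    0.  ]
shift cm [ 0.2  -0.87 -0.18] rot [-0.0017 -0.0028 -0.0016]
t 17.07 p [0.5413 0.0801 0.1913] yaw -7.36 tool y [-0.001  0.002 -1.   ] w 0.351 F [-0.06 -1.08 -0.57] T [-0.03  0.    0.  ]
card_box 0.82 [259.3 176.1] [0.5436 0.0639 0.    ]
```

View pics/w12.png

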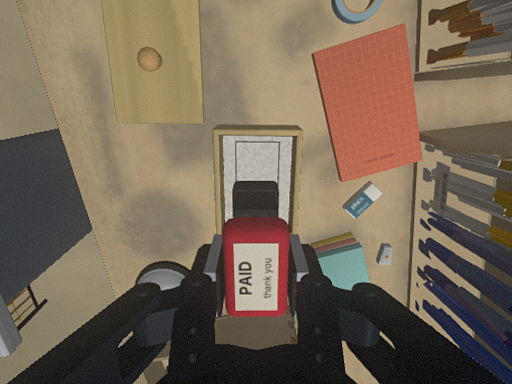

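View pics/top2c.png

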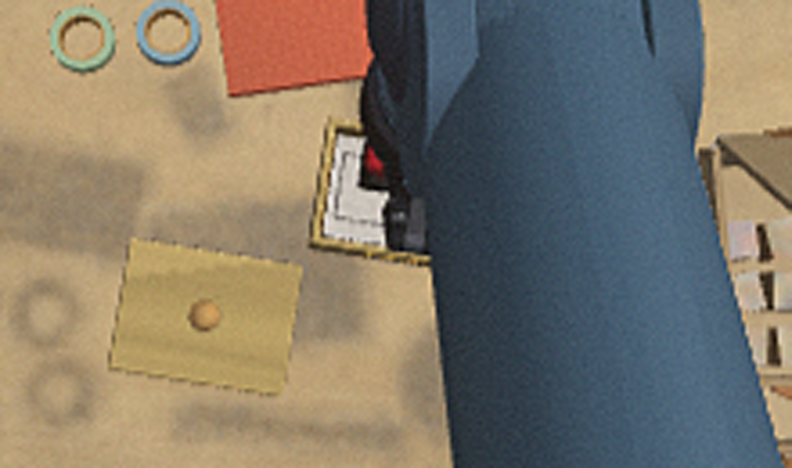

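Run:
```python
from h import *
im=cv2.imread('pics/w12.png'); cv2.imwrite('pics/w12c.png',cv2.resize(im[110:240,195:320],None,fx=5,fy=4.6,interpolation=cv2.INTER_CUBIC))
```

```text
(no output)
```

View pics/w12c.png

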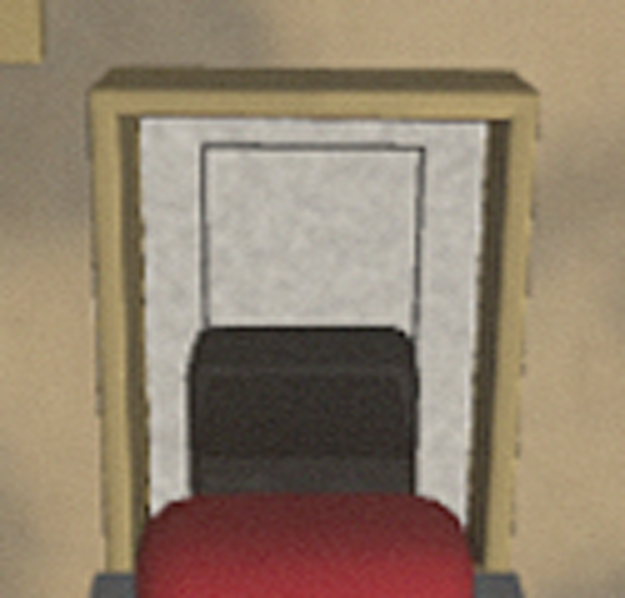

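Run:
```python
from h import *
m=np.load('pics/w12.npy',allow_pickle=True).item(); s=state(); M=R.from_quat(s['orientation']).as_matrix(); tcp=s['ee_pos']; print(tcp)
def w(p,z): return ray(m,(195+p[0]/5,110+p[1]/4.6),z)
def ang(a,b): d=a-b; return np.degrees(np.arctan2(d[1],d[0]))-90
b=[w(p,.04) for p in [(93,92),(537,92),(507,560),(107,560)]]; print('box',np.round(b,4),'width',np.linalg.norm(b[0]-b[1]),'yaw',ang(b[0],b[3]),ang(b[1],b[2]),ang(b[1],b[0])+90)
f=[w(p,.026) for p in [(203,144),(424,146),(414,330),(205,325)]]; print('frame',np.round(f,4),np.linalg.norm(f[0]-f[1]),'yaw',ang(f[0],f[3]),ang(f[1],f[2]),ang(f[1],f[0])+90)
th=np.radians(-7.2); ya=np.array([-np.sin(th),np.cos(th),0])
print('frame c',(f[0]+f[1])/2-.031*ya,' from box',(b[0]+b[1])/2-.059*ya+.014*ya)
for zz in (.1348,.138): 
  a=[w(p,zz) for p in [(193,330),(413,330)]]; print('foot end in tool mm',[(1000*M.T@(q-tcp)).round(1) for q in a])
```

```text
[0.54122002 0.08081106 0.19136483]
box [[0.5066 0.1274 0.04  ]
 [0.5921 0.1163 0.04  ]
 [0.5768 0.0079 0.04  ]
 [0.4906 0.019  0.04  ]] width 0.08615961207220316 yaw -8.384924297066874 -8.00292715905205 -7.398268259888567
frame [[0.5249 0.1115 0.026 ]
 [0.5699 0.1052 0.026 ]
 [0.5633 0.0626 0.026 ]
 [0.5189 0.0696 0.026 ]] 0.045476753654202416 yaw -8.061590994259817 -8.818317833838279 -7.957795337522867
frame c [0.5434969  0.07761574 0.026     ]  from box [0.54369647 0.07719986 0.04      ]
foot end in tool mm [array([-14.4,  56.6,  18.7]), array([16.2, 56.6, 18.6])]
foot end in tool mm [array([-14.2,  53.4,  19.7]), array([16. , 53.4, 19.6])]
```

```bash
python3 corr.py .543 .0804 .0945 -7.8; python3 -m pendant '[{"x":0.15,"y":1.5,"z":0,"rx":-0.002,"ry":0.006,"rz":-0.002,"hand":1},{"x":0,"y":2.2,"z":0,"rx":0,"ry":0,"rz":0,"hand":1},{"x":0,"y":2.2,"z":0,"rx":0,"ry":0,"rz":0,"hand":1},{"x":0,"y":1.2,"z":0,"rx":0,"ry":0,"rz":0,"hand":1},{"x":0,"y":0.4,"z":0,"rx":0,"ry":0,"rz":0,"hand":1},{"x":0,"y":0,"z":0,"rx":0,"ry":0,"rz":0,"hand":1},{"x":0,"y":0,"z":0,"rx":0,"ry":0,"rz":0,"hand":1}]' >/dev/null;  python3 corr.py .543 .0804 .0945 -7.8
```

```text
t 17.32 p [0.5412 0.0808 0.1914] yaw -7.23 tool y [-0.001  0.002 -1.   ] w 0.349 F [-0.44  0.88 -0.19] T [-0.08 -0.02 -0.01]
shift cm [ 0.2   9.69 -0.04] rot [-0.002   0.0099 -0.0017]
t 17.9 p [0.5453 0.0856 0.1157] yaw -7.26 tool y [ 0.005  0.003 -1.   ] w 0.349 F [0.13 0.71 0.11] T [-0.    0.01  0.03]
shift cm [-0.17  2.11 -0.55] rot [-0.0032  0.0095  0.0047]
```

```bash
python3 -m pendant '[{"x":-0.17,"y":1,"z":-0.5,"rx":-0.003,"ry":0.01,"rz":0.005,"hand":1},{"x":0,"y":0.6,"z":0,"rx":0,"ry":0,"rz":0,"hand":1},{"x":0,"y":0,"z":0,"rx":0,"ry":0,"rz":0,"hand":1},{"x":0,"y":0,"z":0,"rx":0,"ry":0,"rz":0,"hand":1}]' >/dev/null;  python3 corr.py .543 .0804 .0945 -7.8; python3 look.py w13
python3 - <<'E'
from h import *
im=cv2.imread('pics/w13.png'); cv2.imwrite('pics/w13c.png',cv2.resize(im[110:260,190:325],None,fx=4.5,fy=4,interpolation=cv2.INTER_CUBIC))
E
```

```text
t 18.23 p [0.5452 0.0808 0.101 ] yaw -7.89 tool y [ 0.004  0.002 -1.   ] w 0.35 F [ 0.08  0.33 -1.19] T [-0.01 -0.02 -0.05]
shift cm [-0.22  0.65 -0.08] rot [-0.0024 -0.0016  0.0041]
t 18.23 p [0.5452 0.0808 0.101 ] yaw -7.89 tool y [ 0.004  0.002 -1.   ] w 0.35 F [ 0.08  0.33 -1.19] T [-0.01 -0.02 -0.05]
```

View pics/w13c.png

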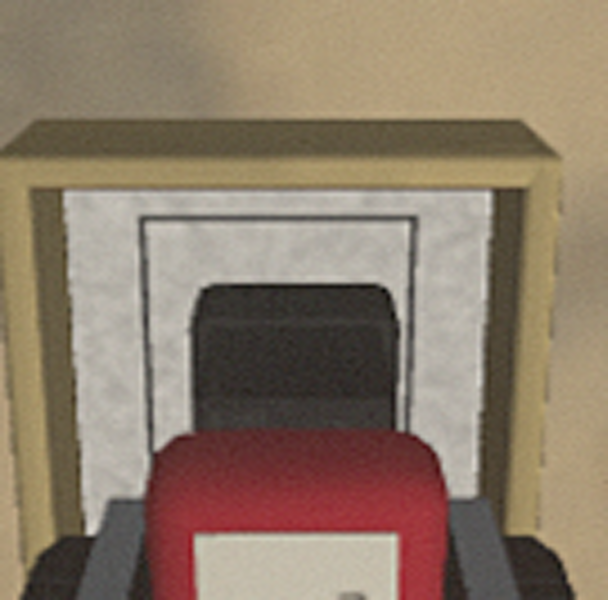

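```bash
python3 -m pendant '[{"x":-0.22,"y":0.4,"z":-0.05,"rx":-0.002,"ry":0,"rz":0.004,"hand":1},{"x":0,"y":0,"z":0,"rx":0,"ry":0,"rz":0,"hand":1},{"x":0,"y":0,"z":0,"rx":0,"ry":0,"rz":0,"hand":1}]' >/dev/null;  python3 corr.py .543 .0804 .0855 -7.8; python3 look.py w14
python3 - <<'E'
from h import *
im=cv2.imread('pics/w14.png'); cv2.imwrite('pics/w14c.png',cv2.resize(im[110:260,190:325],None,fx=4.5,fy=4,interpolation=cv2.INTER_CUBIC))
E
```

```text
t 18.53 p [0.5436 0.0809 0.0976] yaw -7.89 tool y [ 0.002  0.001 -1.   ] w 0.352 F [ 0.36 -0.27 -0.51] T [-0.03  0.01 -0.03]
shift cm [-0.06  1.21 -0.06] rot [-0.0014 -0.0016  0.0014]
t 18.53 p [0.5436 0.0809 0.0976] yaw -7.89 tool y [ 0.002  0.001 -1.   ] w 0.352 F [ 0.36 -0.27 -0.51] T [-0.03  0.01 -0.03]
```

View pics/w14c.png

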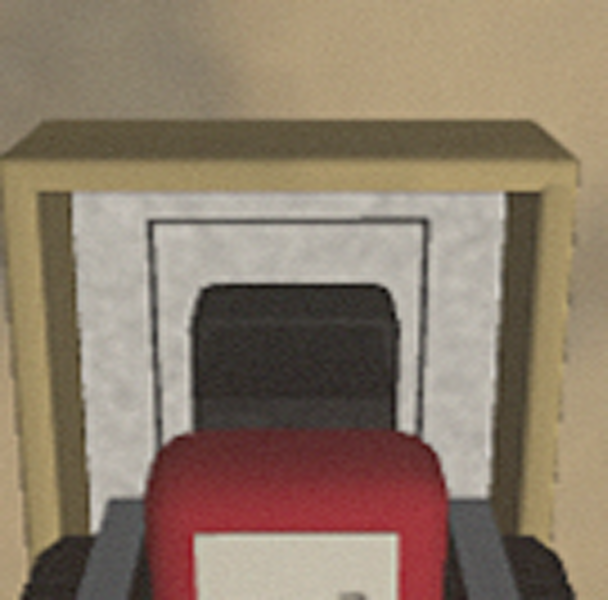

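```bash
cat > meas.py <<'E'
from h import *
# usage: meas npy  fl_col fr_col f_row  footl footr foot_row  lx_top lx_row.. 
import sys
n=sys.argv[1]; v=list(map(float,sys.argv[2:])); 
m=np.load(f'pics/{n}.npy',allow_pickle=True).item(); s=state(); M=R.from_quat(s['orientation']).as_matrix(); tcp=s['ee_pos']
def w(c,r,z): return 1000*M.T@(ray(m,(190+c/4.5,110+r/4),z)-tcp)
zf=tcp[2]-.0565
a=w(v[0],v[2],.026); b=w(v[1],v[2],.026); c=w(v[3],v[5],zf); d=w(v[4],v[5],zf)
print('frame edge tool x',a[[0,2]].round(1),b[[0,2]].round(1),'foot',c[[0,2]].round(1),d[[0,2]].round(1))
print('centre error x (frame-foot)',round((a+b-c-d)[0]/2,2),'z',round((a+b)[2]/2-31-((c+d)[2]/2-23),2),'zfoot above card mm',round(1000*(zf-.026),1))
E
python3 meas.py w14 150 428 218 195 396 286
```

```text
frame edge tool x [-22.7  28. ] [22.6 27.9] foot [-14.5  19.6] [16.6 19.5]
centre error x (frame-foot) -1.06 z 0.37 zfoot above card mm 15.0
```

```bash
python3 -m pendant '[{"x":-0.1,"y":0.9,"z":0,"rx":-0.001,"ry":0,"rz":0.001,"hand":1},{"x":0,"y":0,"z":0,"rx":0,"ry":0,"rz":0,"hand":1},{"x":0,"y":0,"z":0,"rx":0,"ry":0,"rz":0,"hand":1}]' >/dev/null;  python3 corr.py .542 .081 .0855 -7.8; python3 look.py w15
python3 - <<'E'
from h import *
im=cv2.imread('pics/w15.png'); cv2.imwrite('pics/w15c.png',cv2.resize(im[110:260,190:325],None,fx=4.5,fy=4,interpolation=cv2.INTER_CUBIC))
E
```

```text
t 18.83 p [0.5427 0.0813 0.088 ] yaw -7.88 tool y [ 0.001  0.001 -1.   ] w 0.352 F [ 0.6   0.56 -0.12] T [-0.03 -0.04 -0.04]
shift cm [-0.07  0.25 -0.04] rot [-0.0008 -0.0014  0.0007]
t 18.83 p [0.5427 0.0813 0.088 ] yaw -7.88 tool y [ 0.001  0.001 -1.   ] w 0.352 F [ 0.6   0.56 -0.12] T [-0.03 -0.04 -0.04]
```

View pics/w15c.png

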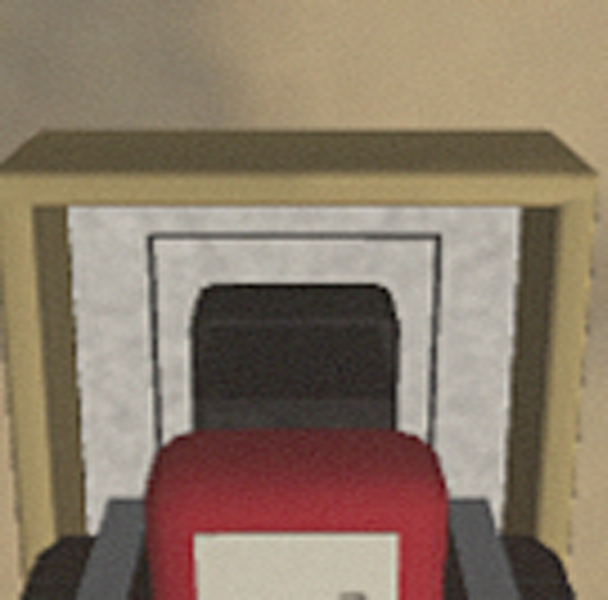

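```bash
python3 meas.py w15 149 441 236 195 396 286; python3 meas.py w15 149 441 236 195 396 288
python3 - <<'E'
from h import *
m=np.load('pics/w15.npy',allow_pickle=True).item(); s=state(); M=R.from_quat(s['orientation']).as_matrix()
def w(c,r,z): return 1000*M.T@(ray(m,(190+c/4.5,110+r/4),z)-s['ee_pos'])
f=lambda a,b:np.degrees(np.arctan2((a-b)[0],(a-b)[2]))
print('left',f(w(150,240,.026),w(160,440,.026)),'right',f(w(440,240,.026),w(430,440,.026)),'boxL',f(w(0,190,.04),w(25,520,.04)))
E
```

```text
frame edge tool x [-21.5  27.2] [24.2 27.2] foot [-14.1  19.6] [17.  19.6]
centre error x (frame-foot) -0.07 z -0.4 zfoot above card mm 5.2
frame edge tool x [-21.5  27.2] [24.2 27.2] foot [-14.1  19.2] [17.  19.2]
centre error x (frame-foot) -0.07 z -0.03 zfoot above card mm 5.2
left -0.4257410488450973 right 0.5805342647331166 boxL 0.2813600433120535
```

Stamp is centred within 0.5 mm and square. Lowering onto the card.

```bash
python3 -m pendant '[{"x":0,"y":0.25,"z":0,"rx":-0.001,"ry":0,"rz":0.001,"hand":1},{"x":0,"y":0,"z":0,"rx":0,"ry":0,"rz":0,"hand":1}]' 70 >/dev/null;  python3 corr.py .5426 .0813 .0825 -7.88;python3 -m pendant '[{"x":0,"y":0.15,"z":0,"rx":0,"ry":0,"rz":0,"hand":1},{"x":0,"y":0,"z":0,"rx":0,"ry":0,"rz":0,"hand":1}]' >/dev/null;  python3 corr.py .5426 .0813 .0825 -7.88
```

```text
t 19.05 p [0.542  0.0814 0.0849] yaw -7.86 tool y [-0.002 -0.    -1.   ] w 0.349 F [ 0.7   0.95 -1.21] T [0.06 0.02 0.03]
shift cm [ 0.06  0.24 -0.  ] rot [ 0.0007  0.0004 -0.0017]
t 19.22 p [0.5421 0.0814 0.0832] yaw -7.86 tool y [-0.002 -0.    -1.   ] w 0.349 F [ 0.2  -0.48 -1.22] T [-0.09  0.03 -0.  ]
shift cm [ 0.05  0.07 -0.  ] rot [ 0.0007  0.0004 -0.0017]
```

```bash
python3 -m pendant '[{"x":0.05,"y":0.1,"z":0,"rx":0,"ry":0,"rz":-0.002,"hand":1},{"x":0,"y":0,"z":0,"rx":0,"ry":0,"rz":0,"hand":1}]' >/dev/null;  python3 corr.py .5426 .0813 .0825 -7.88;python3 -m pendant '[{"x":0,"y":0.2,"z":0,"rx":0,"ry":0,"rz":0,"hand":1}]' >/dev/null;  python3 corr.py .5426 .0813 .0825 -7.88;python3 -m pendant '[{"x":0,"y":0,"z":0,"rx":0,"ry":0,"rz":0,"hand":1}]' >/dev/null;  python3 corr.py .5426 .0813 .0825 -7.88
```

```text
t 19.38 p [0.5429 0.0813 0.0822] yaw -7.86 tool y [ 0.001 -0.001 -1.   ] w 0.344 F [ 0.43  0.71 -0.81] T [ 0.01  0.02 -0.03]
shift cm [-0.03 -0.03 -0.01] rot [0.0006 0.0003 0.001 ]
t 19.47 p [0.5432 0.0813 0.0808] yaw -7.86 tool y [ 0.001 -0.    -1.   ] w 0.351 F [-2.44 -0.94  4.04] T [-0.06  0.4  -0.01]
shift cm [-0.06 -0.17 -0.01] rot [0.0002 0.0003 0.0011]
t 19.55 p [0.5432 0.0813 0.0811] yaw -7.87 tool y [ 0.001 -0.    -1.   ] w 0.348 F [-2.1  -0.37  4.31] T [-0.07  0.42  0.  ]
shift cm [-0.06 -0.14 -0.01] rot [-0.0001  0.0002  0.0008]
```

```bash
python3 -m pendant '[{"x":-0.04,"y":0.25,"z":0,"rx":0,"ry":0,"rz":0,"hand":1},{"x":0,"y":0.2,"z":0,"rx":0,"ry":0,"rz":0,"hand":1}]' >/dev/null;  python3 corr.py .5429 .0813 .0825 -7.88;python3 -m pendant '[{"x":0,"y":0.3,"z":0,"rx":0,"ry":0,"rz":0,"hand":1},{"x":0,"y":0,"z":0,"rx":0,"ry":0,"rz":0,"hand":1}]' >/dev/null;  python3 corr.py .5429 .0813 .0825 -7.88
```

```text
t 19.72 p [0.5433 0.0813 0.0781] yaw -7.88 tool y [ 0.001  0.001 -1.   ] w 0.349 F [-2.02 -0.4   6.35] T [-0.08  0.52 -0.01]
shift cm [-0.04 -0.44 -0.01] rot [-0.0012 -0.      0.0006]
t 19.88 p [0.5433 0.0813 0.0764] yaw -7.89 tool y [-0.     0.002 -1.   ] w 0.349 F [-2.17  0.19  7.07] T [-0.1   0.61  0.03]
shift cm [-0.04 -0.61 -0.  ] rot [-0.0023 -0.0001 -0.0007]
```

```bash
python3 -m pendant '[{"x":-0.05,"y":0.3,"z":0,"rx":0,"ry":0,"rz":0,"hand":1},{"x":-0.05,"y":0.3,"z":0,"rx":-0.001,"ry":0,"rz":0,"hand":1}]' >/dev/null;  python3 corr.py .5429 .0813 .068 -7.88;python3 -m pendant '[{"x":-0.03,"y":0.2,"z":0,"rx":-0.001,"ry":0,"rz":0,"hand":1},{"x":0,"y":0,"z":0,"rx":0,"ry":0,"rz":0,"hand":1}]' >/dev/null;  python3 corr.py .5429 .0813 .068 -7.88
```

```text
t 20.05 p [0.5433 0.0813 0.0727] yaw -7.91 tool y [ 0.     0.003 -1.   ] w 0.346 F [-2.28 -0.05  8.81] T [-0.13  0.59 -0.03]
shift cm [-0.04  0.47 -0.01] rot [-0.003  -0.0005 -0.0003]
t 20.22 p [0.5433 0.0813 0.0726] yaw -7.91 tool y [-0.001  0.003 -1.   ] w 0.345 F [-2.77  0.05  9.16] T [-0.04  0.72  0.01]
shift cm [-0.04  0.46 -0.01] rot [-0.0033 -0.0006 -0.0013]
```

```bash
python3 -m pendant '[{"x":-0.05,"y":0.25,"z":0,"rx":-0.002,"ry":0,"rz":0,"hand":1},{"x":-0.05,"y":0.2,"z":0,"rx":-0.001,"ry":0,"rz":0,"hand":1}]' >/dev/null;  python3 corr.py .5429 .0813 .068 -7.88;python3 -m pendant '[{"x":-0.05,"y":0.15,"z":0,"rx":-0.001,"ry":0,"rz":0,"hand":1}]' >/dev/null;  python3 corr.py .5429 .0813 .068 -7.88
```

```text
t 20.38 p [0.5433 0.0813 0.0708] yaw -7.92 tool y [-0.001  0.002 -1.   ] w 0.35 F [-3.67 -0.29  8.64] T [-0.12  0.71  0.04]
shift cm [-0.04  0.28 -0.01] rot [-0.0022 -0.0008 -0.0012]
t 20.47 p [0.5433 0.0813 0.0706] yaw -7.93 tool y [-0.001  0.002 -1.   ] w 0.348 F [-3.73 -0.7   8.95] T [-0.12  0.69  0.01]
shift cm [-0.04  0.26 -0.01] rot [-0.0021 -0.0009 -0.0011]
```

```bash
python3 -m pendant '[{"x":0.05,"y":0.15,"z":0,"rx":-0.002,"ry":0,"rz":-0.001,"hand":1}]' >/dev/null;  python3 corr.py .5429 .0813 .068 -7.88;python3 -m pendant '[{"x":0.05,"y":0.2,"z":0,"rx":-0.001,"ry":0,"rz":-0.001,"hand":1}]' >/dev/null;  python3 corr.py .5429 .0813 .068 -7.88; python3 look.py w16
```

```text
t 20.55 p [0.5434 0.0813 0.0703] yaw -7.94 tool y [-0.002  0.001 -1.   ] w 0.348 F [-4.35  0.05  9.66] T [-0.07  1.18  0.05]
shift cm [-0.05  0.23 -0.01] rot [-0.001 -0.001 -0.002]
t 20.63 p [0.5434 0.0813 0.0694] yaw -7.93 tool y [-0.003  0.001 -1.   ] w 0.345 F [-5.07 -0.91 10.41] T [0.01 1.07 0.04]
shift cm [-0.05  0.14 -0.01] rot [-0.0008 -0.0009 -0.0031]
t 20.63 p [0.5434 0.0813 0.0694] yaw -7.93 tool y [-0.003  0.001 -1.   ] w 0.345 F [-5.07 -0.91 10.41] T [0.01 1.07 0.04]
```

View pics/w16.png

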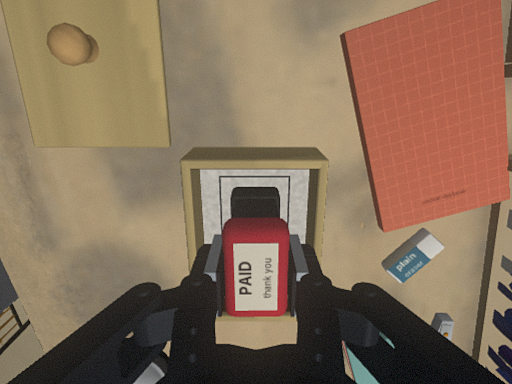

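```bash
python3 -m pendant '[{"x":-0.15,"y":0.12,"z":0,"rx":0,"ry":0,"rz":0,"hand":1}]' >/dev/null;  python3 corr.py .5429 .0813 .068 -7.88;python3 -m pendant '[{"x":-0.15,"y":0.15,"z":0,"rx":0,"ry":0,"rz":0,"hand":1}]' >/dev/null;  python3 corr.py .5429 .0813 .068 -7.88
```

```text
t 20.77 p [0.5431 0.0814 0.0696] yaw -7.94 tool y [-0.001  0.002 -1.   ] w 0.347 F [-1.06 -0.75  9.55] T [-0.25  0.11  0.01]
shift cm [-0.02  0.16 -0.01] rot [-0.0016 -0.0011 -0.0015]
t 20.85 p [0.5431 0.0814 0.0698] yaw -7.94 tool y [ 0.001  0.003 -1.   ] w 0.349 F [-1.88 -0.95 10.58] T [-0.2   0.44 -0.03]
shift cm [-0.02  0.18 -0.01] rot [-0.0027 -0.0011  0.0007]
```

```bash
python3 -m pendant '[{"x":-0.08,"y":0.25,"z":0,"rx":-0.002,"ry":0,"rz":0,"hand":1}]' >/dev/null;  python3 corr.py .5429 .0813 .068 -7.88;python3 -m pendant '[{"x":-0.08,"y":0.25,"z":0,"rx":-0.002,"ry":0,"rz":0,"hand":1}]' >/dev/null;  python3 corr.py .5429 .0813 .068 -7.88
```

```text
t 20.93 p [0.5432 0.0814 0.069 ] yaw -7.96 tool y [ 0.002  0.002 -1.   ] w 0.347 F [-4.13 -1.13 10.47] T [-0.04  0.84  0.03]
shift cm [-0.03  0.1  -0.01] rot [-0.002  -0.0014  0.0015]
t 21.02 p [0.5431 0.0814 0.0682] yaw -7.96 tool y [ 0.002  0.001 -1.   ] w 0.348 F [-2.89 -0.19 10.53] T [-0.12  0.76  0.04]
shift cm [-0.02  0.02 -0.01] rot [-0.001  -0.0014  0.002 ]
```

```bash
python3 -m pendant '[{"x":-0.1,"y":0.22,"z":0,"rx":-0.001,"ry":0,"rz":0.001,"hand":1}]' >/dev/null;  python3 corr.py .5429 .0813 .068 -7.88;python3 -m pendant '[{"x":-0.1,"y":0.22,"z":0,"rx":-0.001,"ry":0,"rz":0.001,"hand":1}]' >/dev/null;  python3 corr.py .5429 .0813 .068 -7.88
```

```text
t 21.1 p [0.5432 0.0813 0.068 ] yaw -7.97 tool y [ 0.002  0.001 -1.   ] w 0.348 F [-4.13 -0.96 15.58] T [-0.21  0.97  0.01]
shift cm [-0.03 -0.   -0.01] rot [-0.0013 -0.0015  0.0018]
t 21.18 p [0.5432 0.0813 0.068 ] yaw -7.97 tool y [ 0.002  0.002 -1.   ] w 0.353 F [-4.29 -1.93 14.91] T [-0.23  1.05  0.09]
shift cm [-0.03 -0.   -0.01] rot [-0.0017 -0.0016  0.0013]
```

At the stop: the height holds at 68.0 mm with about 15 N. Easing to about 12 N and trimming the side force.

```bash
python3 -m pendant '[{"x":-0.15,"y":0.15,"z":0,"rx":-0.001,"ry":0,"rz":0,"hand":1}]' >/dev/null;  python3 corr.py .5429 .0813 .068 -7.88;python3 -m pendant '[{"x":-0.15,"y":0.15,"z":0,"rx":-0.001,"ry":0,"rz":0,"hand":1}]' >/dev/null;  python3 corr.py .5429 .0813 .068 -7.88
```

```text
t 21.27 p [0.543  0.0814 0.0685] yaw -7.97 tool y [ 0.003  0.002 -1.   ] w 0.349 F [-2.11 -0.66  9.62] T [-0.23  0.49  0.14]
shift cm [-0.01  0.05 -0.01] rot [-0.002  -0.0016  0.003 ]
t 21.35 p [0.543  0.0814 0.0689] yaw -7.98 tool y [ 0.005  0.001 -1.   ] w 0.349 F [-2.44 -0.5  10.55] T [-0.26  0.53  0.09]
shift cm [-0.01  0.09 -0.01] rot [-0.0022 -0.0017  0.005 ]
```

```bash
python3 -m pendant '[{"x":-0.1,"y":0.24,"z":0,"rx":-0.002,"ry":0,"rz":0.002,"hand":1},{"x":-0.1,"y":0.2,"z":0,"rx":-0.001,"ry":0,"rz":0.002,"hand":1}]' >/dev/null;  python3 corr.py .5429 .0813 .068 -7.88;python3 -m pendant '[{"x":-0.1,"y":0.19,"z":0,"rx":-0.001,"ry":0,"rz":0.001,"hand":1}]' >/dev/null;  python3 corr.py .5429 .0813 .068 -7.88
```

```text
t 21.52 p [0.5431 0.0814 0.0682] yaw -7.98 tool y [ 0.003  0.001 -1.   ] w 0.347 F [-2.93 -1.04  9.92] T [-0.2   0.66  0.09]
shift cm [-0.01  0.02 -0.01] rot [-0.0016 -0.0017  0.0033]
t 21.6 p [0.5431 0.0813 0.068 ] yaw -7.98 tool y [ 0.003  0.001 -1.   ] w 0.35 F [-3.23  0.03 10.38] T [-0.14  0.7   0.06]
shift cm [-0.02 -0.   -0.01] rot [-0.0017 -0.0017  0.0032]
```

```bash
python3 -m pendant '[{"x":-0.1,"y":0.2,"z":0,"rx":-0.001,"ry":0,"rz":0.001,"hand":1}]' >/dev/null;  python3 corr.py .5429 .0813 .068 -7.88;python3 -m pendant '[{"x":-0.1,"y":0.2,"z":0,"rx":-0.001,"ry":0,"rz":0.001,"hand":1}]' >/dev/null;  python3 corr.py .5429 .0813 .068 -7.88
```

```text
t 21.68 p [0.5431 0.0814 0.068 ] yaw -7.98 tool y [ 0.003  0.002 -1.   ] w 0.348 F [-3.81 -0.87 14.07] T [-0.13  0.9   0.07]
shift cm [-0.02 -0.   -0.01] rot [-0.0019 -0.0017  0.003 ]
t 21.77 p [0.5431 0.0814 0.068 ] yaw -7.98 tool y [ 0.003  0.002 -1.   ] w 0.348 F [-4.2  -0.93 12.68] T [-0.19  0.88  0.03]
shift cm [-0.02  0.   -0.01] rot [-0.0023 -0.0018  0.0027]
```

```bash
python3 look.py w17; python3 corr.py .5429 .0813 .068 -7.88
python3 - <<'E'
from h import *
save('scene','scene2');im=cv2.imread('pics/scene2.png'); cv2.imwrite('pics/scene2c.png',cv2.resize(im[140:300,170:370],None,fx=3.7,fy=3.7,interpolation=cv2.INTER_CUBIC))
im=cv2.imread('pics/w17.png'); cv2.imwrite('pics/w17c.png',cv2.resize(im[110:260,190:325],None,fx=4.5,fy=4,interpolation=cv2.INTER_CUBIC))
E
python3 rep.py
```

```text
t 21.77 p [0.5431 0.0814 0.068 ] yaw -7.98 tool y [ 0.003  0.002 -1.   ] w 0.348 F [-4.2  -0.93 12.68] T [-0.19  0.88  0.03]
t 21.82 p [0.5431 0.0813 0.068 ] yaw -7.99 tool y [ 0.003  0.002 -1.   ] w 0.349 F [-3.07 -0.69 12.18] T [-0.17  0.81  0.06]
shift cm [-0.02 -0.   -0.01] rot [-0.0023 -0.0018  0.0027]
t 21.87 p [0.5431 0.0814 0.068 ] yaw -7.98 tool y [ 0.003  0.002 -1.   ] w 0.348 F [-3.06 -0.6  12.65] T [-0.24  0.89  0.03]
```

View pics/w17c.png

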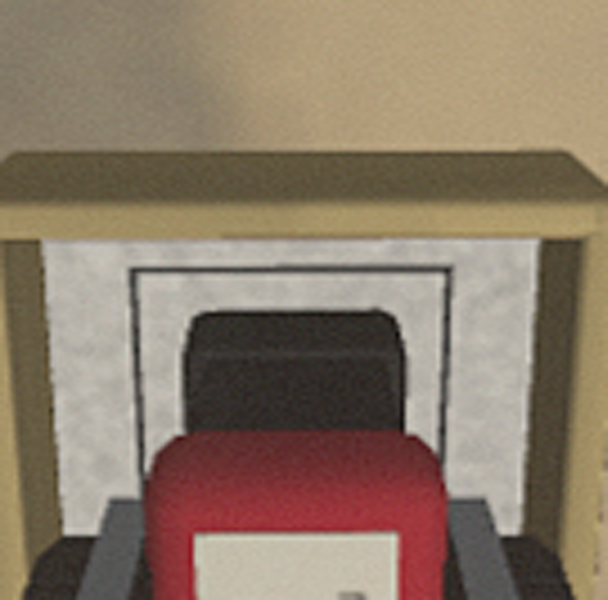

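View pics/scene2c.png

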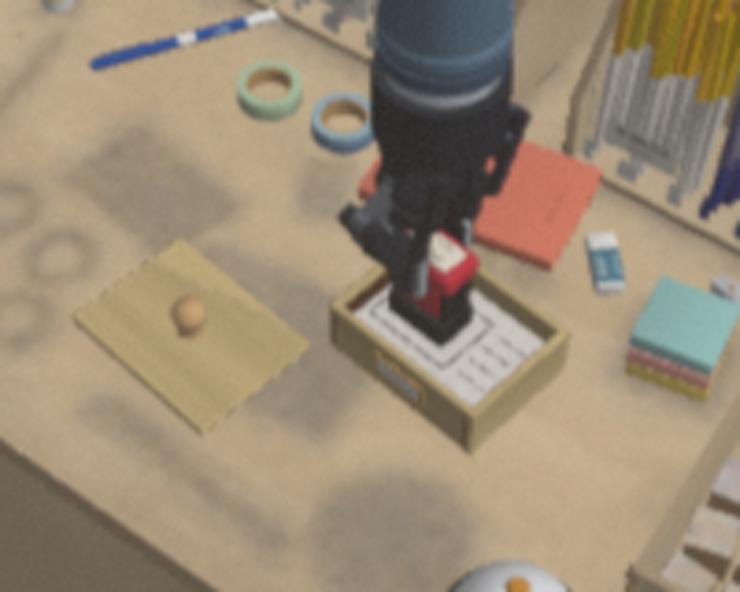

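Run:
```python
from h import *
m=np.load('pics/w17.npy',allow_pickle=True).item(); s=state(); M=R.from_quat(s['orientation']).as_matrix()
def w(c,r): return (1000*M.T@(ray(m,(190+c/4.5,110+r/4),.026)-s['ee_pos']))[[0,2]].round(1)
print('frame',w(130,268),w(452,268),'foot',w(185,312),w(405,312),'gaps far should be 8'); print(s['wrist_force'].round(2),s['ee_pos'].round(4))
```

```text
frame [-22.8  27.2] [23.1 27.1] foot [-15.2  19.7] [16.6 19.6] gaps far should be 8
[-3.06 -0.6  12.65] [0.5431 0.0814 0.068 ]
```

```bash
python3 -c "
from bench import *
print(hand_in()); s=state(); print(s['time_s'],s['ee_pos'],s['wrist_force'])"
```

```text
the job is handed in; nothing more can be done
None
the job is handed in; nothing more can be done
```

I lifted the lid off by its knob and set it down gently, knob up, on the free counter at about (0.45, 0.20). Then I stood the stamp by its cap in the frame on the top card, pressed it to its stop and handed the job in still holding it there, at about 22 s.

**Last checks before handing in:**
- **Centring:** the last wrist picture puts the foot within about 0.5 mm of the frame's middle in both directions. An earlier one, taken just above the card, put it square with the frame within about 0.5°.
- **Press:** the cap is at its stop. It went down about 14 mm and the height then stayed at 68.0 mm. The push held steady at 12.2–12.7 N.
- **Surroundings:** the scene picture shows the lid, tape rolls and eraser lying where expected.

**What was not ideal:**
- **Push:** it read up to 15.6 N for about two control rows when the cap first reached the stop. I eased it back at once.
- **Side force:** 3–5 N remained on the stamp during the press. The foot did not slide in the pictures.
- **Stamp direction:** I set the stamp's long side along the frame's long side. That was my reading of "square with the frame", since the task did not say which way.

The hand-in reported no verdict.

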